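Set the end stop and hold a brass bar in the saw board for cutting

TASK

I am about to saw this brass bar to length: fit the square-bored end stop all the way down onto the square stud of the saw board and let go of it, then lay the bar flat on the board, butted endways against the stop and flush along the fence with its other end running out past the saw slot. Finish while holding it there: keep pressing the bar firmly into the corner, down onto the board and back against the fence at once, with your fingers on the part between the stop and the saw slot so that my saw has room. Leave the other things on the bench where they are.

Things in the scene. Friction and masses are not known exactly. Their poses are not given: they have to be found in the camera images.
- bed: flat top of a beech saw board, 150 mm (x) by 240 mm (y), screwed down to the bench, its top 18 mm above the bench. Origin: centre of the top face. x points across the board, away from the robot, to the fence; y points along the fence, to the end with the stud; z up. The saw slot, 3 mm wide, crosses bed and fence at y = -30 mm
- fence: beech fence along the far edge of the saw board, 20 mm high above the bed, 28 mm thick, 240 mm long, cut through by the saw slot. Origin: on the foot of its working face (the face to the robot, at bed x = +47 mm), middle of its length; axes as the bed
- stud: fixed upright square steel stud on the bed, 12 mm square, 34 mm high, sides parallel to the fence, its top 8 mm tapering to a 4 mm square tip. Origin: centre of its foot on the bed's top (bed x = +27 mm, y = +72 mm); axes as the bed
- stop_mid (a point): loose end stop: aluminium block 36 x 36 mm, 42 mm high, 130 g, standing upright on the bench, with a 13.6 mm square bore right through along its z, in its centre, parallel to its sides; any of the four quarter turns fits the stud. The point is its centre, half-way up; x and y parallel to its sides, z up. When home on the stud, its foot stands on the bed, 2 mm clear of the fence, and its side to the bar lies at bed y = +54 mm
- bar_mid (a point): loose brass bar, 24 mm wide (x), 120 mm long (y), 16 mm high (z), 0.3 to 0.5 kg, lying flat on the bench; its two ends are alike. The point is its centre, half-way up. Home in the corner its centre is at bed x = +35 mm, y = -6 mm
- bench_block: bystander: flat square steel block, 65 x 65 x 20 mm; origin at the centre of its underside
- bottle: bystander: small amber bottle with black cap, 32 mm across, 75 mm high; origin at the centre of its underside
- saw_frame: bystander: piercing saw frame lying flat on the bench, about 130 mm (x) by 270 mm (y), 28 mm high; origin on the bench near its middle
- flat_file: bystander: flat file with wooden handle lying on the bench, 260 mm long (x), 22 mm high; origin on the bench where handle and blade meet
Things that resemble listed ones, but are neither listed nor needed, are in the scene too. Of the things like the part that bears stop_mid, leave any that is blue; of the rest the smaller one is meant. Of the things that look like the part that bears bar_mid, the middle-sized one is meant.

How it is judged:
By the outcome, as a careful person would: the job done as asked, in the order asked, and still so for the second after the job is handed in, while the arm keeps its last pose, push and grip.
It also fails if it takes over 61 s, if anything falls off the work surface, if the arm or the gripper's body presses on something with over 40 N, if the wrist force passes 120 N, or if a joint passes its speed limit or range.

ROBOT

A 7-joint arm with a two-finger parallel gripper is mounted at the origin on the work surface. World frame = base frame: x ahead of the robot, y to its left, z up, the work surface at z = 0. Lengths are in m, angles in rad, forces in N, time in s.
With the tool pointing down it reaches from about 0.425 to 0.875 m from the base axis. Payload 4.7 kg.
Tool frame: the origin (TCP) lies on the centre line of the jaws, within the pads' length; the fingertips stand 17 mm ahead of it and the grasp point (between the pads) lies 2 mm behind it; z points along the fingers, y is the direction in which the jaws open and shut (so a half turn about z gives the same grasp; the last joint's range is limited). The gripper opens to 85 mm and grips with 20 to 120 N. Pads are 22 mm wide; open, the fingers measure 114 mm over their backs; the gripper's body (76 mm by 85 mm) begins 54 mm behind the grasp point. The pads swing forward as they close: fully open they stand 13 mm farther back than shut.
Start: joints at [1.221, 0.321, -0.07, 1.45, 0.023, 1.371, -0.057], TCP at [0.231, -0.607, 0.248] pointing down, gripper open.
Joint ranges: [-2.86, 2.86], [-0.3, 2.09], [-1.38, 1.24], [0.06, 2.45], [-1.56, 4.7], [0.09, 2.05], [-2.69, 2.69]. Speed limits (rad/s): [2.57, 2.57, 3.14, 3.14, 3.14, 3.14, 3.14].

INTERFACE

Orientations are given as a rotation vector (axis times angle).
In Python, from station import manip gives the robot as it stands.
- The arm moves only by the tool arm_command, never from a script. Its argument "rows" is a list of rows, each an object of numbers: "dx", "dy", "dz": the shift along the tool's x, y, z in cm; "spin": the turn about the tool's z in degrees; "hand": the gripper command: -1 is shut, 1 is fully open, values between are in proportion. A call has 1 to 5 rows; each row shifts and turns the pose as measured when the row begins, along the tool's axes as they then stand; what a row does not reach is not made up. A row lasts 1/12 s, in which the tool goes at most 41.7 mm and 7.16 degrees, less where a joint would pass 70% of its speed; a pose out of reach is approached as far as the arm can. A call is refused whole if a number of a shift passes 4.17 or a number of a turn 7.16, either way. A call with a gripper value outside its range is refused whole. The fingers move at their own pace and stop on an object; "newtons" is the grip in N (left out, the last holds). Time passes only in rows, so rows that do not move let the fingers close. It gives the time, the measured TCP pose, the force and the opening at its end, in the units of the state.
- manip.get_obs(): the state, without advancing time (a new reading comes with each control period).
- manip.grab_frame(name): name is "scene" or "top"; returns the picture (400x640x3 uint8, red, green, blue); there is no depth.
- manip.camera_params(name): a dict with "vfov" (degrees; the focal length in pixels is half the picture's height over the tangent of half this angle, whatever the lens; pixels are square), "cx", "cy" (the principal point, pixels), "distortion" ([k1, k2, p1, p2, k3] as OpenCV has them; the pictures are not rectified), "world_to_cam" (4x4, takes a point from world to camera coordinates). Camera axes: x right, y up, looking along -z (the intrinsics and any distortion apply to the point x, -y, -z); pixel columns grow to the right and rows downward; lengths in m; the calibration is good to about 2 mm. A picture is of the moment at which its call begins. camera_params takes no time and is no camera call.
- manip.sign_off(): hands the job in, once; it reports no verdict.
The state is a dict: "clock": time; "joints": joint angles; "qd": joint speeds; "effort": joint torques, N m; "tcp_pos": TCP position; "orientation": TCP orientation; "force": force on the tool from outside, world axes, zero at the start; "torque": the same for the moment, N m; "finger_gap": opening from 0.0 (shut) to 1.0 (fully open).
Only numpy, scipy, OpenCV 4.12 (cv2) and the standard library are available. Lean on these libraries where they do the work, as an engineer would, in place of code of your own. Each camera call takes 0.05 s, during which the arm holds its last target.

## Working session

There is one attempt and no reset: what is moved stays moved. The work goes in short steps, Python scripts to look and compute and a tool call to move; the robot and the scene stay as the last step left them, time stands still between calls to the robot, and variables do not carry over. Pictures are saved under pics/ and viewed, and the job is handed in when it is done.

Besides the shell and the picture viewer there is one more tool, called after ">>>" as name(argument=value, ...), one argument or row to a line, values as JSON. arm_command: Moves the arm, as the interface text tells. Its arguments: {"type":"object","properties":{"rows":{"type":"array","items":{"type":"object","properties":{"dx":{"type":"number"},"dy":{"type":"number"},"dz":{"type":"number"},"spin":{"type":"number"},"hand":{"type":"number"}}}},"newtons":{"type":"number"}},"required":["rows"]}

```bash
mkdir -p pics; ls
python3 - <<'E'
from station import manip
import cv2,json
for n in ("scene","top"):
    im=manip.grab_frame(n); cv2.imwrite(f"pics/{n}0.png",im[:,:,::-1])
    p=manip.camera_params(n); print(n,p)
print(manip.get_obs())
E
```

```text
pics
scene {'vfov': 57.20188737183499, 'cx': 313.08593674768764, 'cy': 199.67747155016056, 'distortion': array([-0.01916971,  0.        ,  0.        ,  0.        ,  0.        ]), 'world_to_cam': array([[ 0.3362041 ,  0.94175919, -0.00751238, -0.16274934],
       [-0.58261283,  0.21424432,  0.78400361,  0.26577076],
       [ 0.73995209, -0.25920842,  0.6207108 , -1.54819462],
       [ 0.        ,  0.        ,  0.        ,  1.        ]])}
top {'vfov': 54.70654180910526, 'cx': 316.6434863776418, 'cy': 195.7464587752936, 'distortion': array([-0.00323448,  0.        ,  0.        ,  0.        ,  0.        ]), 'world_to_cam': array([[ 0.01172386, -0.99972266,  0.02042424, -0.03396121],
       [ 0.99227081,  0.0141551 ,  0.12328128, -0.5101035 ],
       [-0.12353619,  0.01882105,  0.99216157, -0.9857381 ],
       [ 0.        ,  0.        ,  0.        ,  1.        ]])}
{'clock': 0.1, 'joints': array([ 1.22109382,  0.3217498 , -0.07007837,  1.4515567 ,  0.02257074,
        1.37078345, -0.05689826]), 'qd': array([ 9.82355542e-05,  1.23172690e-04,  1.39760234e-03, -4.15665533e-03,
        2.44475087e-05,  2.04197706e-03,  7.27044685e-04]), 'effort': array([ 3.85565118e-04, -4.94878471e+01, -3.83613976e-01, -3.15211523e+01,
        1.31298113e-02,  7.42231845e-03,  4.03799532e-06]), 'tcp_pos': array([ 0.23109279, -0.60705291,  0.24733032]), 'orientation': array([-3.08811413e+00, -5.68038914e-01,  5.87423700e-04]), 'force': array([-0.09650455,  0.03785797,  0.25049345]), 'torque': array([0.02468954, 0.04411964, 0.06538849]), 'finger_gap': 1.0004745865639264}
```

View pics/scene0.png

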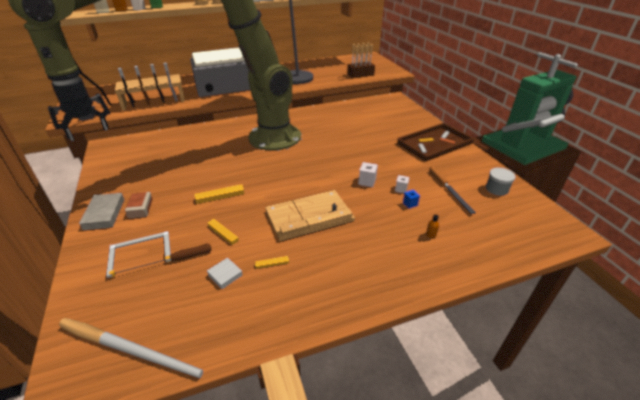

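View pics/top0.png

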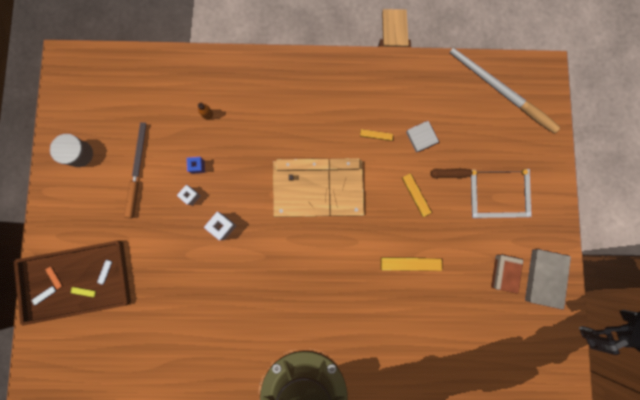

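The top view shows the meant stop as the smaller white block at (188,195), with the larger one at (219,226) and the blue one at (195,164). The middle yellow bar is at (417,195). The board spans about (274–364, 158–217), with the stud near (291,177). Next I'll zoom in on these and measure.

```bash
cat > h.py <<'E'
import numpy as np,cv2
from station import manip
class Cam:
    def __init__(s,n):
        p=manip.camera_params(n); f=200/np.tan(np.radians(p['vfov']/2))
        s.K=np.array([[f,0,p['cx']],[0,f,p['cy']],[0,0,1]]); s.D=np.array(p['distortion'])
        F=np.diag([1,-1,-1.]); W=np.array(p['world_to_cam']); s.R=F@W[:3,:3]; s.t=F@W[:3,3]
        s.C=-s.R.T@s.t
    def proj(s,P):
        return cv2.projectPoints(np.array(P,float).reshape(-1,1,3),cv2.Rodrigues(s.R)[0],s.t,s.K,s.D)[0].reshape(-1,2)
    def ray(s,uv):
        u=cv2.undistortPoints(np.array(uv,float).reshape(-1,1,2),s.K,s.D).reshape(-1,2)
        d=np.c_[u,np.ones(len(u))]@s.R; return d/np.linalg.norm(d,axis=1)[:,None]
    def plane(s,uv,z):
        d=s.ray(uv); return s.C+d*((z-s.C[2])/d[:,2])[:,None]
T=Cam('top');S=Cam('scene')
def tri(ut,us):
    A=[];b=[]
    r=[]
    d1=T.ray(ut)[0];d2=S.ray(us)[0]
    M=np.zeros((3,3));v=np.zeros(3)
    for d,C in((d1,T.C),(d2,S.C)):
        P=np.eye(3)-np.outer(d,d);M+=P;v+=P@C
    X=np.linalg.solve(M,v)
    gap=abs(np.dot(np.cross(d1,d2)/np.linalg.norm(np.cross(d1,d2)),T.C-S.C))
    return X,gap
def crop(im,x0,y0,w,h,k,fn):
    c=im[y0:y0+h,x0:x0+w]; cv2.imwrite(fn,cv2.resize(c,None,fx=k,fy=k,interpolation=cv2.INTER_CUBIC)[:,:,::-1] if im.ndim==3 else cv2.resize(c,None,fx=k,fy=k))
E
python3 - <<'E'
from h import *
t=cv2.imread('pics/top0.png')[:,:,::-1];s=cv2.imread('pics/scene0.png')[:,:,::-1]
crop(t,265,150,110,75,7,'pics/t_board.png')
crop(s,260,185,100,60,8,'pics/s_board.png')
crop(t,170,145,80,100,6,'pics/t_stop.png')
crop(s,350,155,80,60,8,'pics/s_stop.png')
E
```

```text
(no output)
```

View pics/t_board.png

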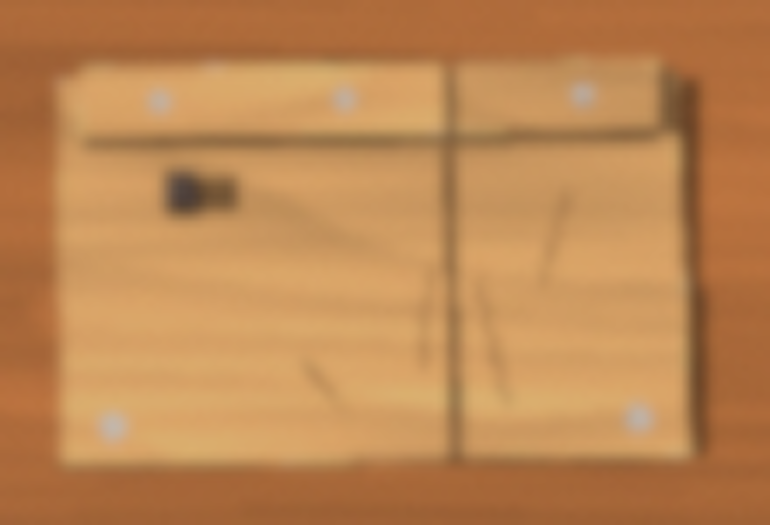

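View pics/s_board.png

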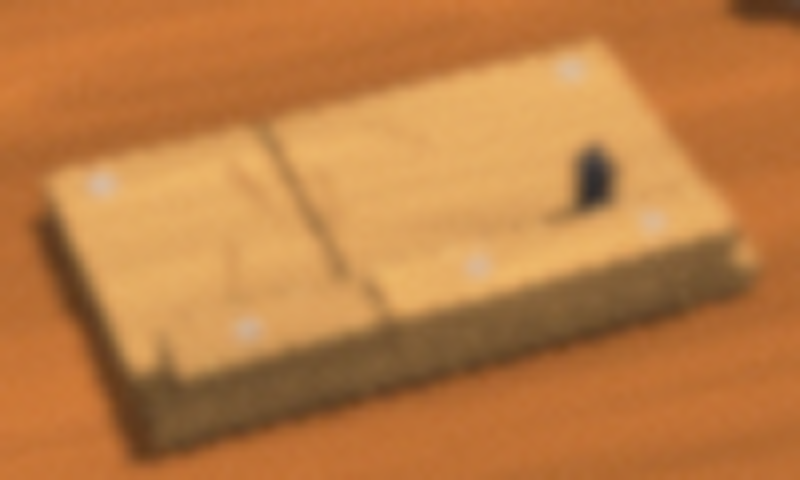

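View pics/t_stop.png

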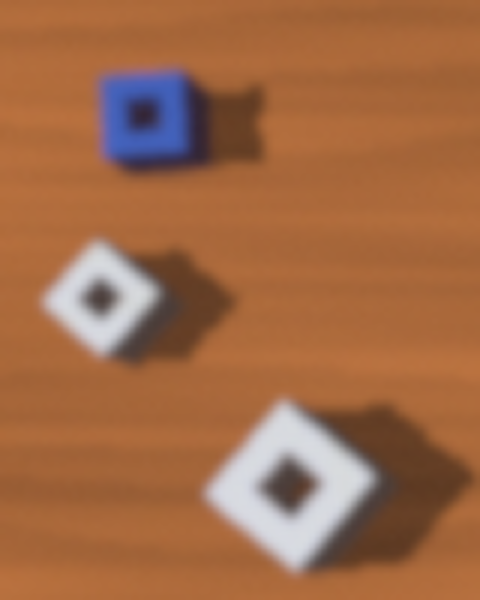

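View pics/s_stop.png

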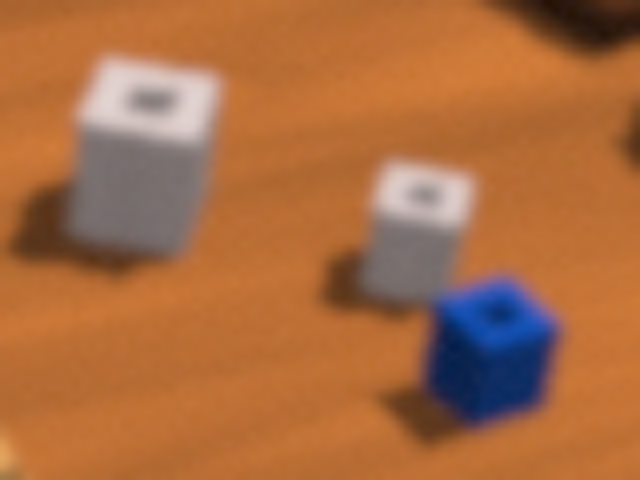

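Run:
```python
from h import *
t=cv2.imread('pics/top0.png');s=cv2.imread('pics/scene0.png')
def up(im,x,y,w,h,k=8): return cv2.resize(im[y:y+h,x:x+w],None,fx=k,fy=k,interpolation=cv2.INTER_CUBIC)
def topix(p,x,y,k=8): return (np.array(p)+.5)/k-.5+np.array([x,y])
def blob(im,x,y,w,h,f,n=0):
    u=up(im,x,y,w,h); hsv=cv2.cvtColor(u,cv2.COLOR_BGR2HSV); m=f(hsv,u).astype(np.uint8)*255
    cs=cv2.findContours(m,cv2.RETR_EXTERNAL,cv2.CHAIN_APPROX_NONE)[0]; c=max(cs,key=cv2.contourArea)
    return c,m
# stop top face in top view
for name,z in(("stop",.042),):
    c,m=blob(t,176,182,26,26,lambda h,u:(h[...,1]<75)&(h[...,2]>140))
    r=cv2.minAreaRect(c);b=topix(cv2.boxPoints(r),176,182)
    print(name,'rectpix',topix([r[0]],176,182),r[1],r[2]); P=T.plane(b,z);print(P.round(4),P.mean(0)); 
    e=P[1]-P[0];print('len',np.linalg.norm(e),np.linalg.norm(P[2]-P[1]),'ang',np.degrees(np.arctan2(e[1],e[0])))
    ut=b.mean(0)
    cv2.imwrite('pics/m_stop.png',m)
    c,m=blob(s,392,170,22,26,lambda h,u:(h[...,1]<90)&(h[...,2]>175))
    M=cv2.moments(c); us=topix([M['m10']/M['m00'],M['m01']/M['m00']],392,170)
    print('scene',us,'tri',tri(ut,us), T.proj([[.0,0,0]]))
# bars
for (x,y,w,h) in((355,122,45,26),(397,168,40,55),(375,252,75,26)):
    c,m=blob(t,x,y,w,h,lambda h,u:(h[...,1]>170)&(h[...,0]>16)&(h[...,2]>120)&(h[...,0]<32))
    r=cv2.minAreaRect(c);b=topix(cv2.boxPoints(r),x,y);P=T.plane(b,.016);e=P[1]-P[0];f=P[2]-P[1]
    print('bar',b.round(2).tolist(),P.mean(0),np.linalg.norm(e),np.linalg.norm(f),np.degrees(np.arctan2(e[1],e[0])),np.degrees(np.arctan2(f[1],f[0])))
crop(t,397,168,40,55,8,'pics/t_bar.png'); crop(s,200,210,50,40,10,'pics/s_bar.png')
```

```text
stop rectpix [[186.45685959 194.10287571]] (119.94190979003906, 126.15066528320312) 41.18592834472656
[[0.5057 0.3379 0.042 ]
 [0.5372 0.3128 0.042 ]
 [0.5117 0.2824 0.042 ]
 [0.4805 0.3075 0.042 ]] [0.5087748  0.31016516 0.042     ]
len 0.04021451237494251 0.03968159554474086 ang -38.54734406703061
scene [402.60054077 178.78272664] tri (array([0.50850293, 0.30960824, 0.04344343]), np.float64(0.00021153699215184507)) [[303.33534727 395.63708718]]
bar [[359.37, 135.9], [360.44, 128.63], [393.24, 133.47], [392.17, 140.74]] [ 0.68319388 -0.18896059  0.016     ] 0.020740419808792494 0.09088165164772724 -8.2775382448573 -97.60035127091665
bar [[401.13, 177.29], [410.6, 172.25], [431.91, 212.36], [422.43, 217.4]] [ 0.51913624 -0.29608861  0.016     ] 0.02962484545056617 0.12149393218732832 -61.32694546127022 -152.89972912184467
bar [[380.14, 270.08], [380.2, 256.76], [441.83, 257.08], [441.77, 270.4]] [ 0.33627301 -0.2780655   0.016     ] 0.03451339366007158 0.1633347605889585 -0.7796120649219195 -89.66863610887513
```

View pics/t_bar.png

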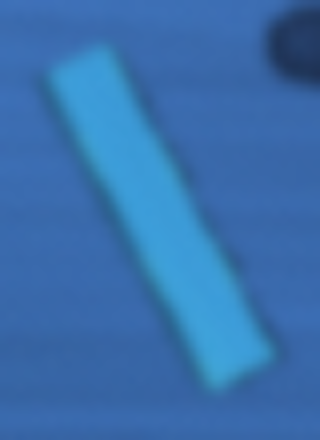

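View pics/s_bar.png

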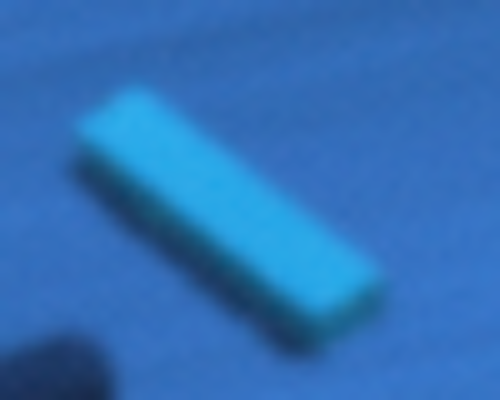

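Run:
```python
from h import *
t=cv2.imread('pics/top0.png');s=cv2.imread('pics/scene0.png')
k=8
def up(im,x,y,w,h): return cv2.resize(im[y:y+h,x:x+w],None,fx=k,fy=k,interpolation=cv2.INTER_CUBIC)
def topix(p,x,y): return (np.array(p,float)+.5)/k-.5+np.array([x,y])
def blob(im,x,y,w,h,f):
    u=up(im,x,y,w,h); hsv=cv2.cvtColor(u,cv2.COLOR_BGR2HSV); m=f(hsv.astype(int),u.astype(int)).astype(np.uint8)*255
    c=max(cv2.findContours(m,cv2.RETR_EXTERNAL,cv2.CHAIN_APPROX_NONE)[0],key=cv2.contourArea); return c,m
def cen(c): M=cv2.moments(c); return [M['m10']/M['m00'],M['m01']/M['m00']]
print(t[194,178:200].tolist())
c,m=blob(t,176,182,26,26,lambda h,u:(u[...,0]>120))
r=cv2.minAreaRect(c);b=topix(cv2.boxPoints(r),176,182);P=T.plane(b,.042);e=P[1]-P[0];f=P[2]-P[1]
print('stop',P.mean(0),T.plane(topix([cen(c)],176,182),.042),np.linalg.norm(e),np.linalg.norm(f),np.degrees(np.arctan2(e[1],e[0])),np.degrees(np.arctan2(f[1],f[0])))
c2,m2=blob(t,182,189,9,11,lambda h,u:(u[...,0]<130)); print('bore',T.plane(topix([cen(c2)],182,189),.042))
# bar
print(t[195,405:430].tolist())
for th in (180,195,205):
  c,m=blob(t,397,168,40,55,lambda h,u:(h[...,1]>170)&(h[...,0]>16)&(u[...,2]>th)&(h[...,0]<32))
  r=cv2.minAreaRect(c);b=topix(cv2.boxPoints(r),397,168);P=T.plane(b,.016);e=P[1]-P[0];f=P[2]-P[1]
  ut=topix([cen(c)],397,168)
  print('bar',P.mean(0),np.linalg.norm(e),np.linalg.norm(f),np.degrees(np.arctan2(f[1],f[0])))
  c,m=blob(s,200,210,50,40,lambda h,u:(h[...,1]>170)&(h[...,0]>16)&(u[...,2]>th+10)&(h[...,0]<32))
  print(' tri',tri(ut,topix([cen(c)],200,210)))
# stud tip
g=t.sum(2); 
c,m=blob(t,283,170,20,14,lambda h,u:(u.sum(2)<200)&(h[...,2]<110)&(u[...,2]<u[...,0]+25)); ut=topix([cen(c)],283,170); print('stud top px',ut,cv2.boundingRect(c))
c,m=blob(s,328,200,14,14,lambda h,u:(u.sum(2)<250)); bb=cv2.boundingRect(c);print('stud scene',topix([[bb[0],bb[1]],[bb[0]+bb[2],bb[1]+bb[3]]],328,200), topix([cen(c)],328,200))
# fence foot line: darkest row per column x 278..358 ; slot: darkest col per row
G=t.astype(float).sum(2)
def sub(v): i=int(np.argmin(v)); i=min(max(i,1),len(v)-2); a,b_,c_=v[i-1:i+2]; return i+.5*(a-c_)/(a-2*b_+c_)
pts=np.array([[x,167+sub(G[167:173,x])] for x in range(280,357) if not 326<x<333])
sl=np.array([[326+sub(G[y,326:333]),y] for y in list(range(172,214))])
def fit(p,z):
    l=cv2.fitLine(p.astype(np.float32),cv2.DIST_HUBER,0,.01,.01).ravel(); q=np.array([l[2:]-l[:2]*20,l[2:]+l[:2]*20]); W=T.plane(q,z); d=W[1]-W[0]; return W,np.degrees(np.arctan2(d[1],d[0]))
print('fence foot',fit(pts,.018)); print('slot',fit(sl,.018))
# edges: hue/gradient of board vs bench, G channel
Gc=t[:,:,1].astype(float)
def edge(v,lev): # first crossing
    for i in range(len(v)-1):
        if (v[i]-lev)*(v[i+1]-lev)<=0 and v[i]!=v[i+1]: return i+(lev-v[i])/(v[i+1]-v[i])
print(Gc[205:222,300],Gc[200,268:280])
near=np.array([[x,222-edge(Gc[222:208:-1,x],118)] for x in range(278,358) if not 326<x<333])
left=np.array([[268+edge(Gc[y,268:282],118),y] for y in range(174,212)])
print('near',fit(near,.018)); print('left',fit(left,.018))
```

```text
[[185, 186, 201], [214, 207, 211], [222, 215, 213], [221, 215, 212], [207, 200, 199], [168, 163, 165], [120, 118, 124], [81, 82, 92], [65, 67, 80], [68, 71, 83], [93, 95, 105], [138, 139, 145], [182, 181, 184], [209, 207, 206], [218, 215, 213], [215, 213, 210], [200, 199, 197], [166, 165, 166], [116, 117, 122], [75, 79, 91], [55, 63, 83], [47, 61, 88]]
stop [0.5084842  0.31070193 0.042     ] [[0.50840679 0.31068542 0.042     ]] 0.03996246960208899 0.04033140324867637 -38.36037885058434 -129.71184740363876
bore [[0.5083914  0.31054838 0.042     ]]
[[58, 105, 171], [57, 105, 170], [58, 106, 171], [56, 104, 169], [53, 101, 162], [47, 97, 150], [45, 104, 151], [49, 127, 177], [56, 147, 204], [60, 156, 215], [60, 157, 217], [61, 157, 217], [60, 155, 215], [59, 155, 215], [59, 155, 215], [58, 150, 209], [55, 134, 189], [48, 109, 161], [51, 99, 156], [54, 100, 164], [56, 103, 168], [56, 103, 169], [57, 103, 169], [56, 103, 169], [56, 103, 168]]
bar [ 0.51997308 -0.29620288  0.016     ] 0.024090557871432605 0.1201101299037356 -152.7915985592534
 tri (array([ 0.51960818, -0.29595202,  0.01607
[... 562 characters left out ...]
057]]
fence foot (array([[ 0.580799  ,  0.04830044,  0.018     ],
       [ 0.58432644, -0.05922177,  0.018     ]]), np.float64(-88.12099154686464))
slot (array([[ 0.57542394, -0.05916476,  0.018     ],
       [ 0.46763826, -0.06262314,  0.018     ]]), np.float64(-178.1622525060924))
[164. 167. 167. 164. 161. 162. 166. 169. 169. 167. 154. 126. 107. 103.
 103. 103. 100.] [101. 101. 101. 102. 110. 130. 151. 162. 163. 164. 164. 164.]
near (array([[ 0.45719173, -0.00136939,  0.018     ],
       [ 0.46090435, -0.1075086 ,  0.018     ]]), np.float64(-87.99667558707999))
left (array([[0.57196636, 0.09403998, 0.018     ],
       [0.4645396 , 0.08919717, 0.018     ]]), np.float64(-177.41884859043955))
```

```bash
cat > bed.py <<'E'
import numpy as np
yaw=np.radians(1.87); ex=np.array([np.cos(yaw),np.sin(yaw)]); ey=np.array([-np.sin(yaw),np.cos(yaw)])
mid=lambda a,b:(np.array(a)+b)/2
nx=mid([.4572,-.0014],[.4609,-.1075])@ex+.075
fx=mid([.5808,.0483],[.5843,-.0592])@ex-.047
sy=mid([.57542,-.05916],[.46764,-.06262])@ey+.030
ly=mid([.57197,.09404],[.46454,.08920])@ey-.120
E
python3 - <<'E'
from h import *; from bed import *
print(nx,fx,sy,ly)
for bx,by in((fx,sy),):
    O=bx*ex+by*ey; st=O+.027*ex+.072*ey; bar=O+.035*ex-.006*ey
    print('O',O,'stud',st,'bar home',bar)
    print('stud tip proj',T.proj([[*st,.052],[*st,.018]]),S.proj([[*st,.052],[*st,.018]]))
    bed=lambda x,y,z:[*(O+x*ex+y*ey),z]
    c=[bed(-.075,.12,.018),bed(-.075,-.12,.018),bed(.075,.12,.018),bed(.047,.12,.018),bed(.047,-.12,.018),bed(.047,.12,.038),bed(.075,.12,.038),bed(.047,-.12,.038)]
    for (n,C,x0,y0,k) in(('top',T,265,150,7),('scene',S,260,185,8)):
        im=cv2.imread(f'pics/{n}0.png')[y0:y0+(75 if n=='top' else 60),x0:x0+(110 if n=='top' else 100)]
        im=cv2.resize(im,None,fx=k,fy=k,interpolation=cv2.INTER_CUBIC)
        for p in list(C.proj(c))+list(C.proj([[*st,.052],[*st,.018]])):
            q=(p-[x0,y0]+.5)*k-.5; cv2.circle(im,tuple(int(v) for v in q.round()),3,(0,0,255),-1)
        cv2.imwrite(f'pics/chk_{n}.png',im)
print(tri([291.6,177.6],[333.6,204.5]))
E
```

```text
0.5320287229115991 0.5350619129067923 -0.04787606784624375 -0.04534041938089764
O [ 0.53633925 -0.0303905 ] stud [0.56097537 0.04245221] bar home [ 0.5715164  -0.03524519]
stud tip proj [[290.12991059 175.09958919]
 [290.7338017  177.33516176]] [[334.67494994 203.37142611]
 [334.35511132 211.93232348]]
(array([0.5561304 , 0.03992895, 0.04446619]), np.float64(0.0022368646812798362))
```

View pics/chk_top.png

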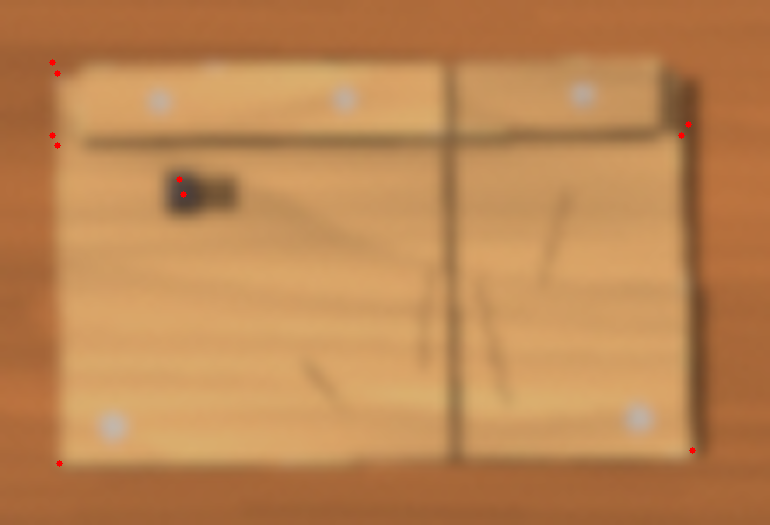

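View pics/chk_scene.png

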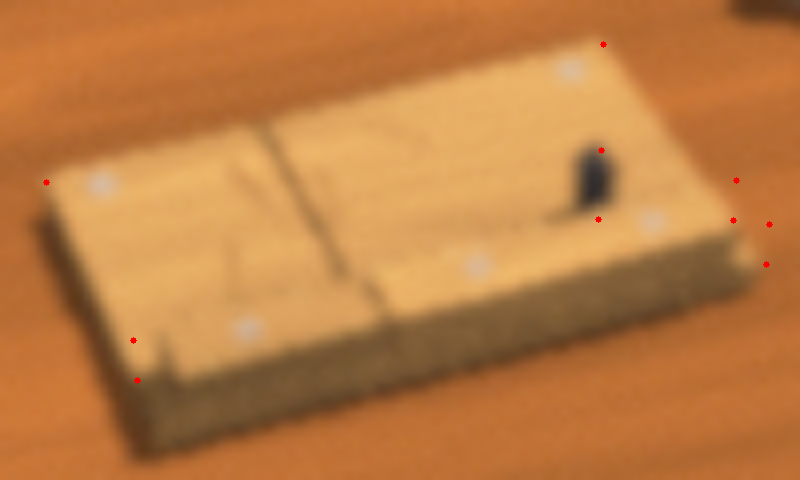

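```bash
cat > st.py <<'E'
from h import *
def st():
    o=manip.get_obs(); R=cv2.Rodrigues(np.array(o['orientation']))[0]
    a=lambda v:np.degrees(np.arctan2(v[1],v[0]))
    return o,R,a(R[:,0]),a(R[:,1])
def go(x,y,z,yawy=None):
    o,R,ax,ay=st(); d=R.T@(np.array([x,y,z])-o['tcp_pos'])*100
    print('clk',round(o['clock'],2),'tcp',o['tcp_pos'].round(4),'F',np.round(o['force'],1),'gap',round(o['finger_gap'],3),'toolx',round(ax,2),'tooly',round(ay,2),'tz',R[:,2].round(3),'j7',round(o['joints'][6],2))
    s=''
    if yawy is not None:
        dy=(yawy-ay+90)%180-90; s=f'spin {-dy:.1f} (or {-dy-180 if -dy>0 else -dy+180:.1f})'
    print('need d cm',d.round(2),s)
E
python3 -c "
from st import *
go(.5085,.3105,.15,51)
go(.5085,.3105,.15,141)
"
```

```text
clk 0.1 tcp [ 0.2311 -0.6071  0.2473] F [-0.1  0.   0.3] gap 1.0 toolx 20.85 tooly -69.15 tz [-0.001  0.002 -1.   ] j7 -0.06
need d cm [ 58.58 -75.86   9.86] spin 59.8 (or -120.2)
clk 0.1 tcp [ 0.2311 -0.6071  0.2473] F [-0.1  0.   0.3] gap 1.0 toolx 20.85 tooly -69.15 tz [-0.001  0.002 -1.   ] j7 -0.06
need d cm [ 58.58 -75.86   9.86] spin -30.2 (or 149.8)
```

>>> arm_command(
  rows=[
    {"dx": 3.4,"dy": -2.2,"dz": 0.3,"hand": 0.5},
    {"dx": 3.4,"dy": -2.2,"dz": 0.3,"hand": 0.5},
    {"dx": 3.4,"dy": -2.2,"dz": 0.3,"hand": 0.5},
    {"dx": 3.4,"dy": -2.2,"dz": 0.3,"hand": 0.5},
    {"dx": 3.4,"dy": -2.2,"dz": 0.3,"hand": 0.5},
  ],
  newtons=60,
)

```text
$.rows[0]: bad value
```

>>> arm_command(
  rows=[
    {"dx": 3.4,"dy": -2.2,"dz": 0.3,"hand": 0.5},
    {"dx": 3.4,"dy": -2.2,"dz": 0.3,"hand": 0.5},
    {"dx": 3.4,"dy": -2.2,"dz": 0.3,"hand": 0.5},
    {"dx": 3.4,"dy": -2.2,"dz": 0.3,"hand": 0.5},
    {"dx": 3.4,"dy": -2.2,"dz": 0.3,"hand": 0.5},
  ],
)

```text
$.rows[0]: bad value
```

```bash
python3 -c "
from st import *
go(.5085,.3105,.15,-39)
"
```

```text
clk 0.1 tcp [ 0.2311 -0.6071  0.2473] F [-0.1  0.   0.3] gap 1.0 toolx 20.85 tooly -69.15 tz [-0.001  0.002 -1.   ] j7 -0.06
need d cm [ 58.58 -75.86   9.86] spin -30.2 (or 149.8)
```

>>> arm_command(
  rows=[
    {"dx": 3.4,"dy": -2.2,"dz": 0.3,"spin": 0,"hand": 0.5},
    {"dx": 3.4,"dy": -2.2,"dz": 0.3,"spin": 0,"hand": 0.5},
    {"dx": 3.4,"dy": -2.2,"dz": 0.3,"spin": 0,"hand": 0.5},
    {"dx": 3.4,"dy": -2.2,"dz": 0.3,"spin": 0,"hand": 0.5},
    {"dx": 3.4,"dy": -2.2,"dz": 0.3,"spin": 0,"hand": 0.5},
  ],
  newtons=60,
)

```text
clock: 0.52
tcp_pos: [0.3438, -0.4479, 0.2273]
orientation: [-3.094, -0.533, 0.013]
force: [0.4, -1.0, 0.1]
finger_gap: 0.749
```

>>> arm_command(
  rows=[
    {"dx": 3.4,"dy": -2.3,"dz": 0.3,"spin": 0,"hand": 0.5},
    {"dx": 3.4,"dy": -2.3,"dz": 0.3,"spin": 0,"hand": 0.5},
    {"dx": 3.0,"dy": -2.8,"dz": 0.3,"spin": 0,"hand": 0.5},
    {"dx": 2.5,"dy": -3.2,"dz": 0.3,"spin": 0,"hand": 0.5},
    {"dx": 2,"dy": -3.6,"dz": 0.3,"spin": 0,"hand": 0.5},
  ],
)

```text
clock: 0.93
tcp_pos: [0.433, -0.2626, 0.2095]
orientation: [-3.092, -0.534, 0.013]
force: [0.9, -0.3, -0.0]
finger_gap: 0.747
```

```bash
python3 -c "
from st import *
go(.5085,.3105,.15,-39)
"
```

```text
clk 0.93 tcp [ 0.433  -0.2626  0.2095] F [ 0.9 -0.3 -0. ] gap 0.747 toolx 19.61 tooly -70.4 tz [-0.009  0.002 -1.   ] j7 -0.76
need d cm [ 26.39 -51.42   5.99] spin -31.4 (or 148.6)
```

>>> arm_command(
  rows=[
    {"dx": 1.9,"dy": -3.6,"dz": 0,"spin": 0,"hand": 0.5},
    {"dx": 1.9,"dy": -3.6,"dz": 0,"spin": 0,"hand": 0.5},
    {"dx": 1.9,"dy": -3.6,"dz": 0,"spin": 0,"hand": 0.5},
    {"dx": 1.9,"dy": -3.6,"dz": 0,"spin": 0,"hand": 0.5},
    {"dx": 1.9,"dy": -3.6,"dz": 0,"spin": 0,"hand": 0.5},
  ],
)

```text
clock: 1.35
tcp_pos: [0.4595, -0.0565, 0.2072]
orientation: [-3.091, -0.535, 0.018]
force: [1.0, -0.1, 0.5]
finger_gap: 0.752
```

>>> arm_command(
  rows=[
    {"dx": 1.9,"dy": -3.6,"dz": 0,"spin": 0,"hand": 0.5},
    {"dx": 1.9,"dy": -3.6,"dz": 0,"spin": 0,"hand": 0.5},
    {"dx": 1.9,"dy": -3.6,"dz": 0,"spin": 0,"hand": 0.5},
    {"dx": 1.9,"dy": -3.6,"dz": 0,"spin": 0,"hand": 0.5},
    {"dx": 1.9,"dy": -3.6,"dz": 0,"spin": 0,"hand": 0.5},
  ],
)

```text
clock: 1.77
tcp_pos: [0.486, 0.15, 0.2067]
orientation: [-3.095, -0.533, 0.017]
force: [-0.1, 0.6, 0.1]
finger_gap: 0.753
```

>>> arm_command(
  rows=[
    {"dx": 0,"dy": 0,"dz": 0,"spin": -6.5,"hand": 0.5},
    {"dx": 0,"dy": 0,"dz": 0,"spin": -6.5,"hand": 0.5},
    {"dx": 0,"dy": 0,"dz": 0,"spin": -6.5,"hand": 0.5},
    {"dx": 0,"dy": 0,"dz": 0,"spin": -6.5,"hand": 0.5},
    {"dx": 0,"dy": 0,"dz": 0,"spin": -5,"hand": 0.5},
  ],
)

```text
clock: 2.18
tcp_pos: [0.4825, 0.1656, 0.2057]
orientation: [-2.801, -1.396, 0.015]
force: [-0.3, -0.4, 0.2]
finger_gap: 0.747
```

```bash
python3 -c "
from st import *
go(.5085,.3105,.15,-39)
"
```

```text
clk 2.18 tcp [0.4825 0.1656 0.2057] F [-0.3 -0.4  0.2] gap 0.747 toolx 52.97 tooly -37.03 tz [-0.014  0.007 -1.   ] j7 -1.09
need d cm [13.15 -6.57  5.63] spin 2.0 (or -178.0)
```

>>> arm_command(
  rows=[
    {"dx": 3.2,"dy": -1.6,"dz": 0.5,"spin": 1,"hand": 0.5},
    {"dx": 3.2,"dy": -1.6,"dz": 0.5,"spin": 1,"hand": 0.5},
    {"dx": 3.2,"dy": -1.6,"dz": 0.5,"spin": 0,"hand": 0.5},
    {"dx": 3.2,"dy": -1.6,"dz": 0.5,"spin": 0,"hand": 0.5},
    {"dx": 0,"dy": 0,"dz": 0,"spin": 0,"hand": 0.5},
  ],
)

```text
clock: 2.6
tcp_pos: [0.5131, 0.3053, 0.1823]
orientation: [-2.833, -1.339, 0.021]
force: [-1.0, 0.3, 0.4]
finger_gap: 0.746
```

```bash
python3 -c "
from st import *
go(.5085,.3105,.10,-39)
"
```

```text
clk 2.6 tcp [0.5131 0.3053 0.1823] F [-1.   0.3  0.4] gap 0.746 toolx 50.6 tooly -39.4 tz [-0.016  0.002 -1.   ] j7 -1.47
need d cm [ 0.18 -0.58  8.24] spin -0.4 (or 179.6)
```

>>> arm_command(
  rows=[
    {"dx": 0.2,"dy": -0.6,"dz": 3,"spin": -0.4,"hand": 0.5},
    {"dx": 0,"dy": 0,"dz": 3,"spin": 0,"hand": 0.5},
    {"dx": 0,"dy": 0,"dz": 2.5,"spin": 0,"hand": 0.5},
    {"dx": 0,"dy": 0,"dz": 0,"spin": 0,"hand": 0.5},
  ],
)

```text
clock: 2.93
tcp_pos: [0.5072, 0.3158, 0.0937]
orientation: [-2.82, -1.357, 0.02]
force: [-0.8, -0.9, 0.1]
finger_gap: 0.751
```

```bash
python3 -c "
from st import *
go(.5085,.3105,.03,-39)
for n in ('top','scene'):
    im=manip.grab_frame(n); cv2.imwrite(f'pics/{n}1.png',im[:,:,::-1])
crop(cv2.imread('pics/scene1.png')[:,:,::-1],340,110,110,100,6,'pics/s1.png')
crop(cv2.imread('pics/top1.png')[:,:,::-1],130,140,130,110,6,'pics/t1.png')
"
```

```text
clk 2.93 tcp [0.5072 0.3158 0.0937] F [-0.8 -0.9  0.1] gap 0.751 toolx 51.41 tooly -38.6 tz [-0.017  0.005 -1.   ] j7 -1.53
need d cm [-0.29  0.54  6.37] spin 0.4 (or -179.6)
```

View pics/s1.png

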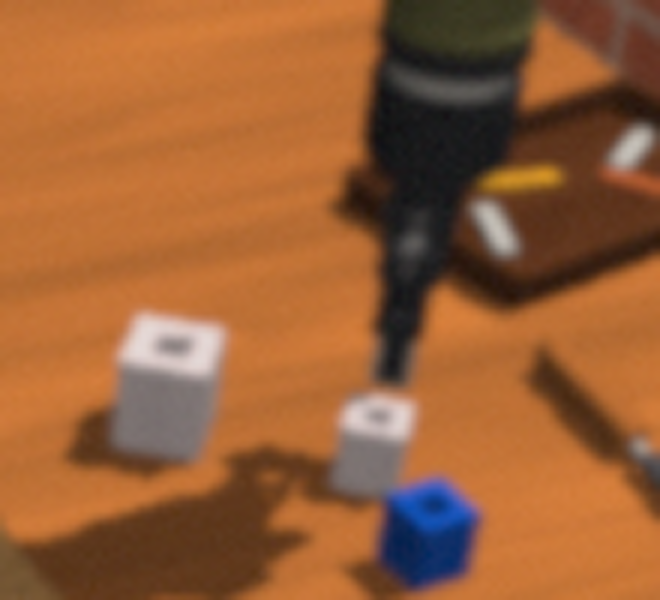

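View pics/t1.png

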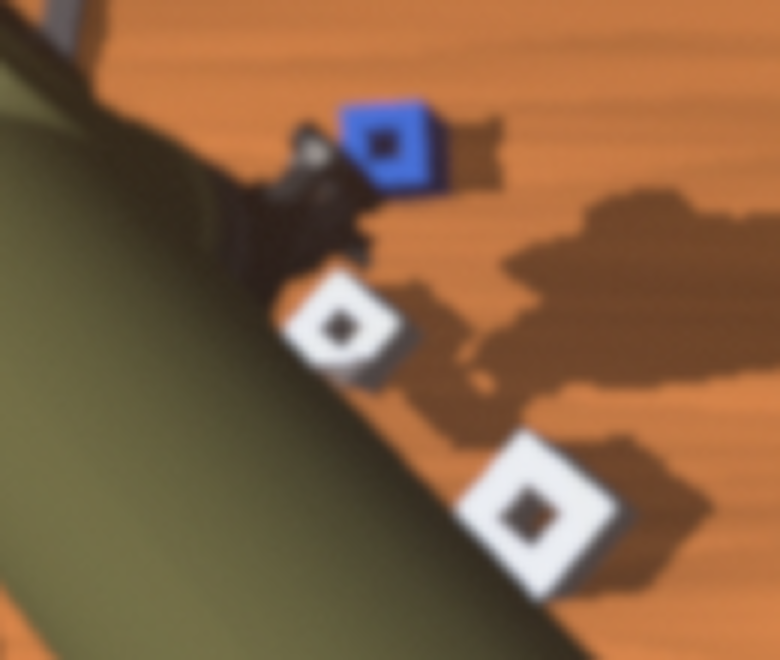

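>>> arm_command(
  rows=[
    {"dx": -0.3,"dy": 0.5,"dz": 1.5,"spin": 0.4,"hand": 0.5},
    {"dx": 0,"dy": 0,"dz": 1.5,"spin": 0,"hand": 0.5},
    {"dx": 0,"dy": 0,"dz": 0,"spin": 0,"hand": 0.5},
  ],
)

```text
clock: 3.28
tcp_pos: [0.5151, 0.3133, 0.0732]
orientation: [-2.826, -1.344, -0.004]
force: [-1.2, -0.5, 0.2]
finger_gap: 0.75
```

```bash
python3 -c "
from st import *
go(.5085,.3105,.03,-39)
o=st()[0]; p=o['tcp_pos']; print(T.proj([p]),S.proj([p]))
"
```

```text
clk 3.28 tcp [0.5151 0.3133 0.0732] F [-1.2 -0.5  0.2] gap 0.75 toolx 50.86 tooly -39.13 tz [-0.003  0.012 -1.   ] j7 -1.55
need d cm [-0.67 -0.29  4.31] spin -0.1 (or 179.9)
[[181.44965952 189.97961313]] [[405.9562828  172.22765275]]
```

>>> arm_command(
  rows=[
    {"dx": -0.7,"dy": -0.3,"dz": 0.5,"spin": 0,"hand": 0.5},
    {"dx": 0,"dy": 0,"dz": 0,"spin": 0,"hand": 0.5},
    {"dx": 0,"dy": 0,"dz": 0,"spin": 0,"hand": 0.5},
  ],
)

```text
clock: 3.53
tcp_pos: [0.5095, 0.3102, 0.0708]
orientation: [-2.827, -1.343, -0.011]
force: [-0.3, -0.7, 1.6]
finger_gap: 0.751
```

```bash
python3 -c "
from st import *
go(.5085,.3105,.03,-39)
"
```

```text
clk 3.53 tcp [0.5095 0.3102 0.0708] F [-0.3 -0.7  1.6] gap 0.751 toolx 50.82 tooly -39.18 tz [ 0.001  0.014 -1.   ] j7 -1.55
need d cm [-0.09 -0.06  4.08] spin -0.2 (or 179.8)
```

>>> arm_command(
  rows=[
    {"dx": -0.1,"dy": -0.1,"dz": 1.5,"spin": 0,"hand": 0.5},
    {"dx": 0,"dy": 0,"dz": 1.5,"spin": 0,"hand": 0.5},
    {"dx": 0,"dy": 0,"dz": 0.8,"spin": 0,"hand": 0.5},
    {"dx": 0,"dy": 0,"dz": 0,"spin": 0,"hand": 0.5},
  ],
)

```text
clock: 3.87
tcp_pos: [0.5101, 0.3119, 0.0345]
orientation: [-2.827, -1.343, -0.021]
force: [-0.2, -1.2, 0.4]
finger_gap: 0.747
```

```bash
python3 -c "
from st import *
go(.5085,.3105,.03,-39)
"
```

```text
clk 3.87 tcp [0.5101 0.3119 0.0345] F [-0.2 -1.2  0.4] gap 0.747 toolx 50.82 tooly -39.17 tz [ 0.007  0.016 -1.   ] j7 -1.58
need d cm [-0.21 -0.03  0.45] spin -0.2 (or 179.8)
```

>>> arm_command(
  rows=[
    {"dx": -0.2,"dy": 0,"dz": 0.3,"spin": 0,"hand": 0.5},
    {"dx": 0,"dy": 0,"dz": 0,"spin": 0,"hand": -1},
    {"dx": 0,"dy": 0,"dz": 0,"spin": 0,"hand": -1},
    {"dx": 0,"dy": 0,"dz": 0,"spin": 0,"hand": -1},
    {"dx": 0,"dy": 0,"dz": 0,"spin": 0,"hand": -1},
  ],
)

```text
clock: 4.28
tcp_pos: [0.509, 0.311, 0.0319]
orientation: [-2.826, -1.344, -0.021]
force: [-0.0, -0.6, -0.8]
finger_gap: 0.408
```

>>> arm_command(
  rows=[
    {"dx": 0,"dy": 0,"dz": 0,"spin": 0,"hand": -1},
    {"dx": 0,"dy": 0,"dz": 0,"spin": 0,"hand": -1},
  ],
)

```text
clock: 4.45
tcp_pos: [0.5092, 0.311, 0.0322]
orientation: [-2.827, -1.344, -0.022]
force: [-0.2, -0.4, -1.3]
finger_gap: 0.41
```

```bash
python3 -c "
from st import *
go(.5085,.3105,.03,-39)
"
```

```text
clk 4.45 tcp [0.5092 0.311  0.0322] F [-0.2 -0.4 -1.3] gap 0.41 toolx 50.84 tooly -39.15 tz [ 0.008  0.017 -1.   ] j7 -1.58
need d cm [-0.08 -0.02  0.22] spin -0.2 (or 179.8)
```

>>> arm_command(
  rows=[
    {"dx": 0,"dy": 0,"dz": -2.5,"spin": 0,"hand": -1},
    {"dx": 0,"dy": 0,"dz": -3.5,"spin": 0,"hand": -1},
    {"dx": 0,"dy": 0,"dz": -3,"spin": 0,"hand": -1},
    {"dx": -2.5,"dy": 3,"dz": 0,"spin": 0,"hand": -1},
    {"dx": -2.5,"dy": 3,"dz": 0,"spin": 0,"hand": -1},
  ],
)

```text
clock: 4.87
tcp_pos: [0.5186, 0.2411, 0.1237]
orientation: [-2.809, -1.364, -0.019]
force: [-0.1, -3.3, -1.7]
finger_gap: 0.413
```

>>> arm_command(
  rows=[
    {"dx": -2.5,"dy": 3,"dz": 0,"spin": 0,"hand": -1},
    {"dx": -2.5,"dy": 3,"dz": 0,"spin": 0,"hand": -1},
    {"dx": -2.5,"dy": 3,"dz": 0,"spin": 0,"hand": -1},
    {"dx": -2,"dy": 2,"dz": 0,"spin": 0,"hand": -1},
    {"dx": 0,"dy": 0,"dz": 0,"spin": 6,"hand": -1},
  ],
)

```text
clock: 5.28
tcp_pos: [0.5494, 0.0846, 0.1226]
orientation: [-2.885, -1.21, -0.023]
force: [-0.2, -1.0, -0.3]
finger_gap: 0.41
```

>>> arm_command(
  rows=[
    {"dx": 0,"dy": 0,"dz": 0,"spin": 7,"hand": -1},
    {"dx": 0,"dy": 0,"dz": 0,"spin": 7,"hand": -1},
    {"dx": 0,"dy": 0,"dz": 0,"spin": 7,"hand": -1},
    {"dx": 0,"dy": 0,"dz": 0,"spin": 7,"hand": -1},
    {"dx": 0,"dy": 0,"dz": 0,"spin": 7,"hand": -1},
  ],
)

```text
clock: 5.7
tcp_pos: [0.5495, 0.0778, 0.1222]
orientation: [-3.115, -0.27, -0.014]
force: [0.1, 0.3, -1.1]
finger_gap: 0.407
```

```bash
python3 -c "
from st import *
go(.561,.0425,.10,-88.13)
"
```

```text
clk 5.7 tcp [0.5495 0.0778 0.1222] F [ 0.1  0.3 -1.1] gap 0.407 toolx 9.89 tooly -80.1 tz [ 0.008  0.016 -1.   ] j7 -1.72
need d cm [0.5  3.7  2.17] spin 8.0 (or -172.0)
```

>>> arm_command(
  rows=[
    {"dx": 0.5,"dy": 2,"dz": 0,"spin": 4,"hand": -1},
    {"dx": 0,"dy": 1.5,"dz": 0,"spin": 3,"hand": -1},
    {"dx": 0,"dy": 0,"dz": 0,"spin": 0,"hand": -1},
    {"dx": 0,"dy": 0,"dz": 0,"spin": 0,"hand": -1},
  ],
)

```text
clock: 6.03
tcp_pos: [0.5589, 0.0447, 0.1217]
orientation: [-3.125, -0.068, -0.012]
force: [-0.2, -0.1, -1.1]
finger_gap: 0.41
```

```bash
python3 -c "
from st import *
go(.561,.0425,.10,-88.13)
for n in ('top','scene'):
    im=manip.grab_frame(n); cv2.imwrite(f'pics/{n}2.png',im[:,:,::-1])
crop(cv2.imread('pics/scene2.png')[:,:,::-1],260,130,110,100,7,'pics/s2.png')
crop(cv2.imread('pics/top2.png')[:,:,::-1],250,140,110,80,7,'pics/t2.png')
"
```

```text
clk 6.03 tcp [0.5589 0.0447 0.1217] F [-0.2 -0.1 -1.1] gap 0.41 toolx 2.49 tooly -87.5 tz [ 0.008  0.016 -1.   ] j7 -1.78
need d cm [0.18 0.26 2.17] spin 0.6 (or -179.4)
```

View pics/s2.png

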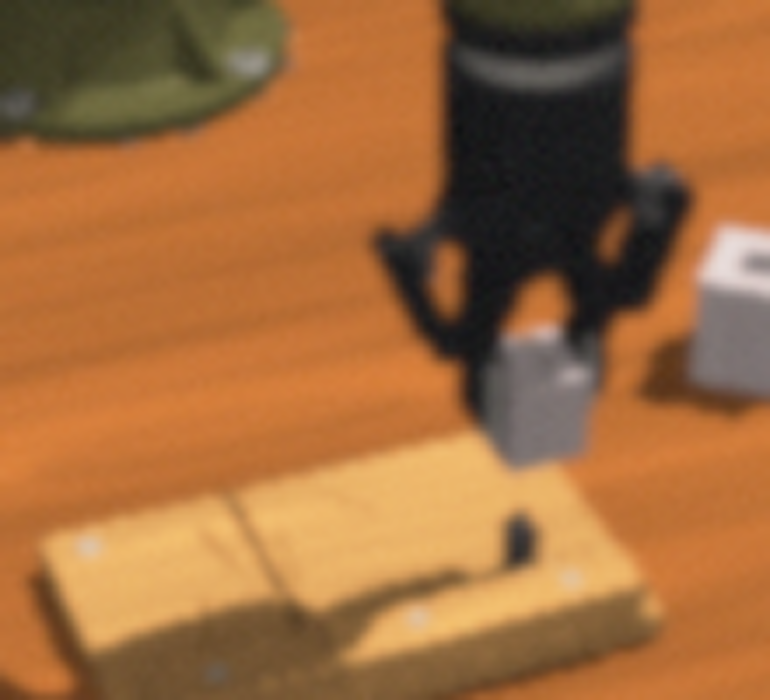

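View pics/t2.png

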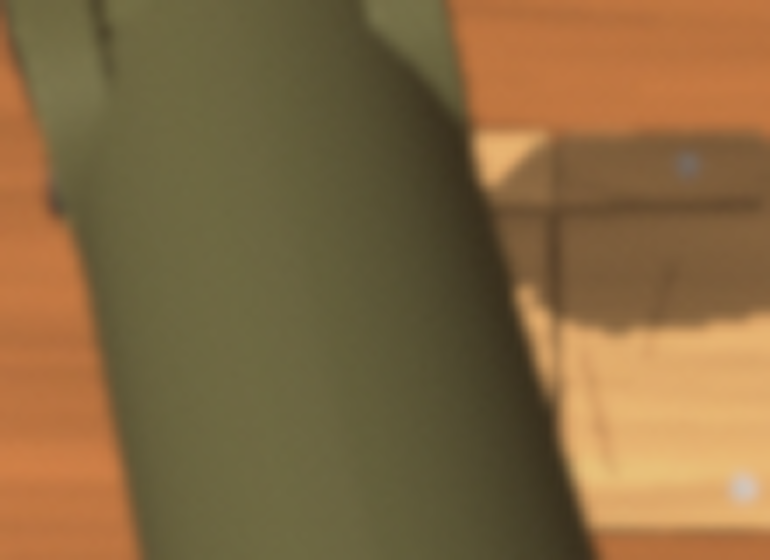

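```bash
python3 -c "
from st import *
o,R,_,_=st(); p=o['tcp_pos']
def loc(x,y,z): # stop corner in tool axes; tool z down
    return p+R@np.array([x,y,z])
C=[loc(a*.018,b*.018,c) for c in(-.011,.031) for a in(1,-1) for b in (1,-1)]
q=S.proj(C+[p, [.561,.0425,.052],[.561,.0425,.018],[.561,.0325,.052],[.571,.0425,.052]])
print(((q-[260,130]+.5)*7-.5).round(0).tolist())
"
```

```text
[[513.0, 394.0], [593.0, 373.0], [477.0, 348.0], [556.0, 328.0], [513.0, 476.0], [590.0, 454.0], [478.0, 428.0], [554.0, 408.0], [535.0, 382.0], [526.0, 517.0], [524.0, 577.0], [504.0, 522.0], [535.0, 530.0]]
```

```bash
python3 -c "
from st import *
im=cv2.imread('pics/scene2.png').astype(int)
for r in (184,187,190,192): print(r,[tuple(v) for v in im[r,326:348]])
o,R,_,_=st(); p=o['tcp_pos']
C=[p+R@np.array([a*.018,b*.018,c]) for c in(-.011,.031) for a,b in((1,1),(1,-1),(-1,1))]
print(S.proj(C).round(2).tolist())
im0=cv2.imread('pics/scene0.png').astype(int).sum(2)
for r in range(203,212): print(r,im0[r,328:342], im.sum(2)[r,328:342])
"
```

```text
184 [(np.int64(31), np.int64(48), np.int64(80)), (np.int64(30), np.int64(31), np.int64(40)), (np.int64(39), np.int64(42), np.int64(43)), (np.int64(62), np.int64(64), np.int64(67)), (np.int64(80), np.int64(84), np.int64(86)), (np.int64(86), np.int64(89), np.int64(94)), (np.int64(92), np.int64(94), np.int64(100)), (np.int64(102), np.int64(103), np.int64(111)), (np.int64(107), np.int64(107), np.int64(117)), (np.int64(110), np.int64(111), np.int64(119)), (np.int64(111), np.int64(111), np.int64(120)), (np.int64(110), np.int64(113), np.int64(121)), (np.int64(115), np.int64(116), np.int64(125)), (np.int64(127), np.int64(127), np.int64(138)), (np.int64(139), np.int64(141), np.int64(152)), (np.int64(146), np.int64(148), np.int64(160)), (np.int64(142), np.int64(143), np.int64(155)), (np.int64(125), np.int64(128), np.int64(139)), (np.int64(106), np.int64(107), np.int64(118)), (np.int64(73), np.int64(85), np.int64(109)), (np.int64(53), np.int64(89), np.int64(143)), (np.int64(51), np.int64(106), np.int64(179))]
187 [(np.int64(33), np.int64(56), np.int64(94)), (np.int64(34), np.int64(37), np.int64
[... 3457 characters left out ...]
4 284 189 164 212 299 397 464 491 497 494] [518 515 496 419 294 199 179 213 313 417 484 510 510 514]
207 [498 494 471 392 273 171 149 183 295 404 468 487 491 495] [517 511 492 413 279 180 162 198 312 419 491 509 510 512]
208 [487 487 462 386 256 165 142 192 308 410 471 483 483 481] [508 504 485 407 274 172 152 201 326 428 493 502 500 503]
209 [487 482 458 379 252 161 162 218 323 419 470 482 472 485] [503 501 471 396 267 166 169 234 341 437 496 495 493 503]
210 [478 460 428 360 255 217 257 304 374 446 482 491 495 499] [487 480 450 368 268 226 260 318 388 464 506 514 512 521]
211 [437 411 381 347 320 332 380 420 448 475 497 510 520 526] [445 428 395 360 332 345 398 446 471 497 522 529 539 550]
```

>>> arm_command(
  rows=[
    {"dx": 0.1,"dy": 0.3,"dz": 1,"spin": 0.6,"hand": -1},
    {"dx": 0,"dy": 0,"dz": 1,"spin": 0,"hand": -1},
    {"dx": 0,"dy": 0,"dz": 0.5,"spin": 0,"hand": -1},
    {"dx": 0,"dy": 0,"dz": 0,"spin": 0,"hand": -1},
  ],
)

```text
clock: 6.47
tcp_pos: [0.5595, 0.0455, 0.0941]
orientation: [-3.124, -0.061, -0.012]
force: [-0.4, -0.6, -1.6]
finger_gap: 0.409
```

```bash
python3 -c "
from st import *
go(.5605,.0415,.05,-88.13)
"
```

```text
clk 6.47 tcp [0.5595 0.0455 0.0941] F [-0.4 -0.6 -1.6] gap 0.409 toolx 2.24 tooly -87.75 tz [ 0.007  0.018 -1.   ] j7 -1.81
need d cm [0.05 0.48 4.4 ] spin 0.4 (or -179.6)
```

>>> arm_command(
  rows=[
    {"dx": 0.1,"dy": 0.4,"dz": 0,"spin": 0.4,"hand": -1},
    {"dx": 0,"dy": 0.2,"dz": 0,"spin": 0,"hand": -1},
    {"dx": 0,"dy": 0,"dz": 0,"spin": 0,"hand": -1},
  ],
)

```text
clock: 6.72
tcp_pos: [0.5598, 0.0402, 0.0925]
orientation: [-3.123, -0.053, -0.008]
force: [-0.5, 0.6, -1.5]
finger_gap: 0.411
```

```bash
python3 -c "
from st import *
go(.5605,.0415,.05,-88.13)
im=manip.grab_frame('scene'); cv2.imwrite('pics/scene3.png',im[:,:,::-1])
crop(im,300,160,70,60,10,'pics/s3.png')
"
```

```text
clk 6.72 tcp [0.5598 0.0402 0.0925] F [-0.5  0.6 -1.5] gap 0.411 toolx 1.93 tooly -88.07 tz [ 0.005  0.018 -1.   ] j7 -1.8
need d cm [ 0.05 -0.05  4.26] spin 0.1 (or -179.9)
```

View pics/s3.png

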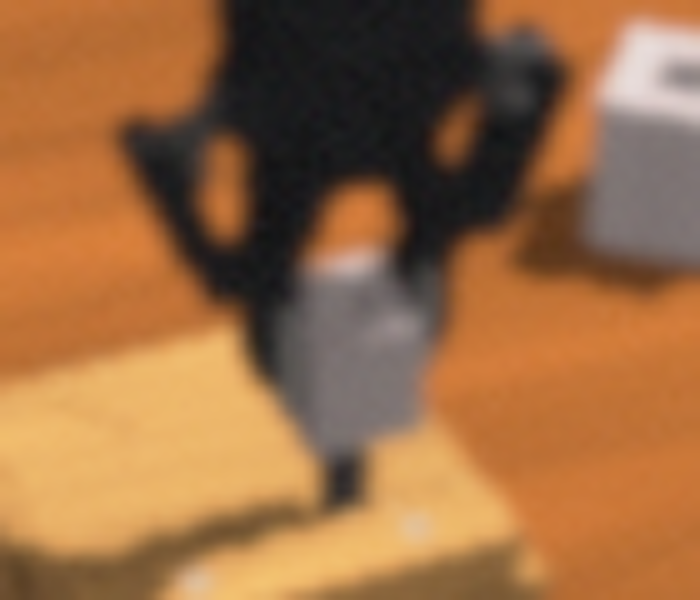

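```bash
python3 -c "
from st import *
im=cv2.imread('pics/scene3.png').astype(int)
for r in (196,199,201): print(r,im[r,325:347,0].tolist(),im[r,325:347,2].tolist())
for r in (207,208,209): print(r,im.sum(2)[r,328:342].tolist())
o,R,_,_=st(); p=o['tcp_pos'];print(p)
C=[p+R@np.array([a*.018,b*.018,c]) for c in(-.011,.032) for a,b in((1,1),(1,-1),(-1,1))]
print(S.proj(C).round(2).tolist(), S.proj([[.561,.0425,.036]]))
"
```

```text
196 [53, 43, 55, 74, 83, 89, 101, 109, 114, 112, 114, 114, 113, 115, 112, 113, 109, 99, 76, 65, 59, 60] [115, 63, 60, 80, 90, 99, 110, 119, 124, 122, 123, 125, 123, 125, 124, 127, 135, 154, 178, 200, 207, 210]
199 [97, 92, 82, 83, 86, 88, 102, 112, 114, 113, 114, 114, 115, 115, 115, 113, 107, 89, 73, 59, 57, 55] [223, 197, 150, 113, 96, 97, 110, 121, 124, 124, 125, 124, 126, 126, 127, 131, 147, 175, 195, 201, 201, 198]
201 [106, 103, 98, 91, 88, 94, 101, 110, 113, 114, 113, 114, 116, 112, 115, 113, 110, 97, 81, 62, 57, 53] [235, 230, 210, 167, 126, 109, 111, 119, 123, 125, 125, 124, 126, 125, 129, 134, 153, 180, 198, 197, 193, 191]
207 [516, 510, 487, 405, 276, 166, 138, 201, 303, 419, 491, 508, 510, 513]
208 [498, 490, 477, 401, 275, 166, 149, 204, 317, 429, 482, 500, 503, 504]
209 [439, 434, 445, 389, 266, 173, 161, 224, 330, 434, 486, 497, 496, 507]
[0.55984043 0.04015899 0.09264215]
[[331.11, 194.6], [342.4, 191.59], [326.22, 187.79], [331.05, 206.06], [342.06, 203.02], [326.27, 199.15]] [[334.54052503 207.44165059]]
```

>>> arm_command(
  rows=[
    {"dx": 0.1,"dy": 0,"dz": 0.7,"spin": 0,"hand": -1},
    {"dx": 0,"dy": 0,"dz": 0.7,"spin": 0,"hand": -1},
    {"dx": 0,"dy": 0,"dz": 0.5,"spin": 0,"hand": -1},
  ],
)

```text
clock: 7.02
tcp_pos: [0.5611, 0.0404, 0.0752]
orientation: [-3.124, -0.051, -0.008]
force: [-14.0, -0.3, 32.4]
finger_gap: 0.41
```

```bash
python3 -c "
from st import *
go(.561,.0405,.05,-88.13)
"
```

```text
clk 7.02 tcp [0.5611 0.0404 0.0752] F [-14.   -0.3  32.4] gap 0.41 toolx 1.87 tooly -88.13 tz [ 0.005  0.017 -1.   ] j7 -1.82
need d cm [-0.03  0.03  2.52] spin 0.0 (or -180.0)
```

>>> arm_command(
  rows=[
    {"dx": -0.15,"dy": 0,"dz": -0.2,"spin": 0,"hand": -1},
    {"dx": 0,"dy": 0,"dz": 0,"spin": 0,"hand": -1},
  ],
)

```text
clock: 7.18
tcp_pos: [0.5589, 0.0408, 0.0764]
orientation: [-3.124, -0.052, -0.005]
force: [0.8, -0.3, -0.9]
finger_gap: 0.411
```

```bash
python3 -c "
from st import *
go(.561,.0405,.05,-88.13); print(st()[0]['torque'])
"
```

```text
clk 7.18 tcp [0.5589 0.0408 0.0764] F [ 0.8 -0.3 -0.9] gap 0.411 toolx 1.9 tooly -88.1 tz [ 0.003  0.017 -1.   ] j7 -1.82
need d cm [0.2  0.08 2.64] spin 0.0 (or -180.0)
[-0.00904268  0.00981983 -0.03555675]
```

Free of contact; lower again from here.

>>> arm_command(
  rows=[
    {"dx": 0,"dy": 0,"dz": 0.5,"spin": 0,"hand": -1},
    {"dx": 0,"dy": 0,"dz": 0.3,"spin": 0,"hand": -1},
  ],
)

```text
clock: 7.35
tcp_pos: [0.5595, 0.041, 0.0679]
orientation: [-3.124, -0.052, -0.008]
force: [0.1, 0.3, -0.8]
finger_gap: 0.415
```

```bash
python3 -c "
from st import *
go(.561,.0405,.05,-88.13); print(st()[0]['torque'])
"
```

```text
clk 7.35 tcp [0.5595 0.041  0.0679] F [ 0.1  0.3 -0.8] gap 0.415 toolx 1.91 tooly -88.09 tz [ 0.005  0.017 -1.   ] j7 -1.82
need d cm [0.14 0.09 1.79] spin 0.0 (or -180.0)
[-0.00504248  0.04785264 -0.01640023]
```

>>> arm_command(
  rows=[
    {"dx": 0,"dy": 0,"dz": 0.5,"spin": 0,"hand": -1},
    {"dx": 0,"dy": 0,"dz": 0.5,"spin": 0,"hand": -1},
    {"dx": 0,"dy": 0,"dz": 0.3,"spin": 0,"hand": -1},
  ],
)

```text
clock: 7.6
tcp_pos: [0.5591, 0.0412, 0.0524]
orientation: [-3.124, -0.052, -0.006]
force: [-0.6, 0.2, -1.0]
finger_gap: 0.411
```

```bash
python3 -c "
from st import *
go(.561,.0405,.05,-88.13); print(st()[0]['torque'])
"
```

```text
clk 7.6 tcp [0.5591 0.0412 0.0524] F [-0.6  0.2 -1. ] gap 0.411 toolx 1.9 tooly -88.1 tz [ 0.004  0.018 -1.   ] j7 -1.83
need d cm [0.18 0.08 0.24] spin 0.0 (or -180.0)
[ 0.02794526 -0.02544086 -0.02528222]
```

>>> arm_command(
  rows=[
    {"dx": 0,"dy": 0,"dz": 0.4,"spin": 0,"hand": -1},
    {"dx": 0,"dy": 0,"dz": 0.2,"spin": 0,"hand": -1},
  ],
)

```text
clock: 7.77
tcp_pos: [0.5593, 0.0415, 0.0494]
orientation: [-3.126, -0.052, -0.003]
force: [-10.7, -1.8, 27.6]
finger_gap: 0.412
```

```bash
python3 -c "
from st import *
go(.561,.0405,.05,-88.13); print(st()[0]['torque'])
"
```

```text
clk 7.77 tcp [0.5593 0.0415 0.0494] F [-10.7  -1.8  27.6] gap 0.412 toolx 1.89 tooly -88.11 tz [ 0.002  0.015 -1.   ] j7 -1.84
need d cm [ 0.16  0.1  -0.06] spin 0.0 (or -180.0)
[-0.58315724  2.32056682 -0.05034404]
```

>>> arm_command(
  rows=[
    {"dx": 0,"dy": 0,"dz": 0,"spin": 0,"hand": -1},
    {"dx": 0,"dy": 0,"dz": 0,"spin": 0,"hand": 0.3},
    {"dx": 0,"dy": 0,"dz": 0,"spin": 0,"hand": 0.3},
    {"dx": 0,"dy": 0,"dz": -0.5,"spin": 0,"hand": 0.3},
    {"dx": 0,"dy": 0,"dz": -2,"spin": 0,"hand": 0.3},
  ],
)

```text
clock: 8.18
tcp_pos: [0.5575, 0.0409, 0.0722]
orientation: [-3.126, -0.052, 0.005]
force: [0.4, 0.1, -0.2]
finger_gap: 0.65
```

>>> arm_command(
  rows=[
    {"dx": 0,"dy": 0,"dz": -3.5,"spin": 0,"hand": 0.5},
    {"dx": 0,"dy": 0,"dz": -3.5,"spin": 0,"hand": 0.5},
    {"dx": 0,"dy": 3.5,"dz": -3,"spin": 0,"hand": 0.5},
    {"dx": 0,"dy": 4,"dz": 0,"spin": 0,"hand": 0.5},
    {"dx": 0,"dy": 4,"dz": 0,"spin": 0,"hand": 0.5},
  ],
)

```text
clock: 8.6
tcp_pos: [0.5639, -0.0621, 0.1756]
orientation: [-3.12, -0.085, -0.004]
force: [0.2, -0.3, -0.6]
finger_gap: 0.752
```

```bash
python3 -c "
from st import *
go(.5200,-.2957,.15,-62.6)
for n in ('top','scene'):
    im=manip.grab_frame(n); cv2.imwrite(f'pics/{n}4.png',im[:,:,::-1])
crop(cv2.imread('pics/scene4.png')[:,:,::-1],255,170,110,80,7,'pics/s4.png')
crop(cv2.imread('pics/top4.png')[:,:,::-1],250,140,110,80,7,'pics/t4.png')
"
```

```text
clk 8.6 tcp [ 0.5639 -0.0621  0.1756] F [ 0.2 -0.3 -0.6] gap 0.752 toolx 3.11 tooly -86.88 tz [ 0.002  0.021 -1.   ] j7 -1.54
need d cm [-5.66 23.14  2.06] spin -24.3 (or 155.7)
```

View pics/s4.png

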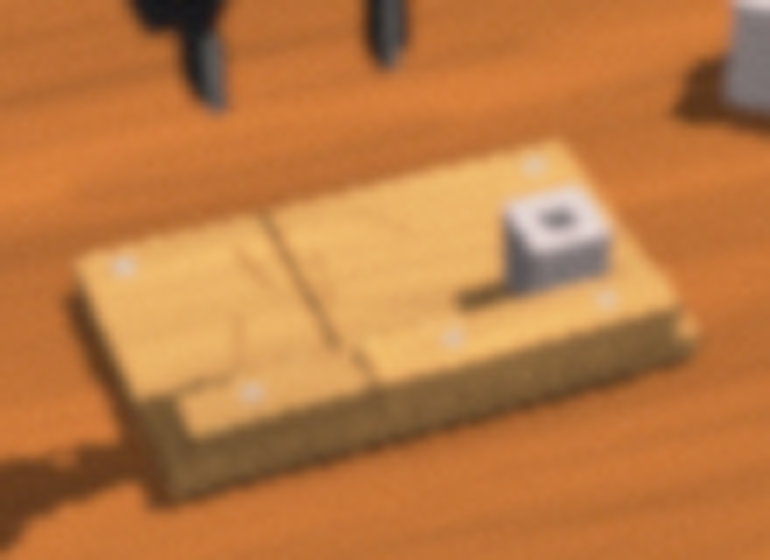

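View pics/t4.png

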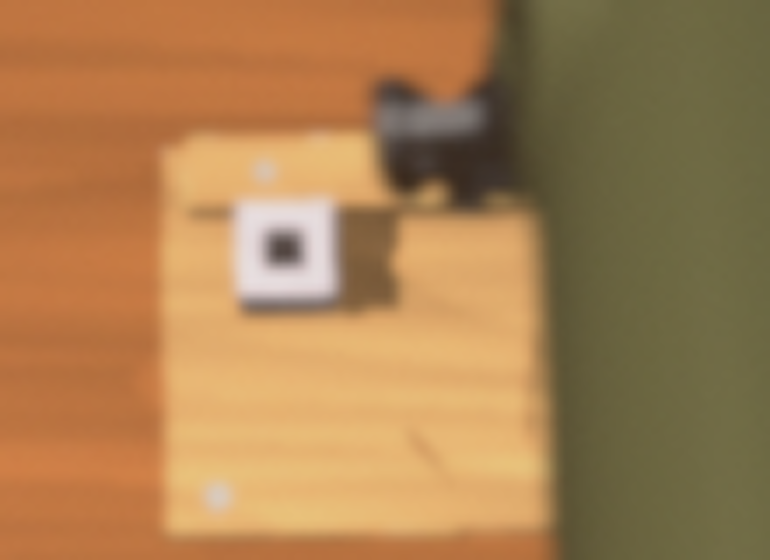

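>>> arm_command(
  rows=[
    {"dx": -0.9,"dy": 3.8,"dz": 0,"spin": 0,"hand": 0.2},
    {"dx": -0.9,"dy": 3.8,"dz": 0,"spin": 0,"hand": 0.2},
    {"dx": -0.9,"dy": 3.8,"dz": 0,"spin": 0,"hand": 0.2},
    {"dx": -0.9,"dy": 3.8,"dz": 0,"spin": 0,"hand": 0.2},
    {"dx": -0.9,"dy": 3.8,"dz": 0,"spin": 0,"hand": 0.2},
  ],
)

```text
clock: 9.12
tcp_pos: [0.5303, -0.2532, 0.1721]
orientation: [-3.119, -0.085, -0.012]
force: [0.8, -0.6, 0.0]
finger_gap: 0.601
```

>>> arm_command(
  rows=[
    {"dx": -0.7,"dy": 1.5,"dz": 0,"spin": -6,"hand": 0.2},
    {"dx": 0,"dy": 0,"dz": 0,"spin": -7,"hand": 0.2},
    {"dx": 0,"dy": 0,"dz": 0,"spin": -7,"hand": 0.2},
    {"dx": 0,"dy": 0,"dz": 0,"spin": -3,"hand": 0.2},
    {"dx": 0,"dy": 0,"dz": 0,"spin": 0,"hand": 0.2},
  ],
)

```text
clock: 9.53
tcp_pos: [0.5177, -0.2858, 0.1697]
orientation: [-3.047, -0.7, -0.012]
force: [-0.4, 0.8, -0.1]
finger_gap: 0.599
```

```bash
python3 -c "
from st import *
go(.5200,-.2957,.08,-62.6)
"
```

```text
clk 9.53 tcp [ 0.5177 -0.2858  0.1697] F [-0.4  0.8 -0.1] gap 0.599 toolx 25.87 tooly -64.12 tz [ 0.004  0.017 -1.   ] j7 -0.76
need d cm [-0.32  1.11  8.96] spin -1.5 (or 178.5)
```

>>> arm_command(
  rows=[
    {"dx": -0.3,"dy": 1,"dz": 3,"spin": -1.5,"hand": 0.2},
    {"dx": 0,"dy": 0,"dz": 3,"spin": 0,"hand": 0.2},
    {"dx": 0,"dy": 0,"dz": 3,"spin": 0,"hand": 0.2},
    {"dx": 0,"dy": 0,"dz": 0,"spin": 0,"hand": 0.2},
  ],
)

```text
clock: 9.87
tcp_pos: [0.5223, -0.2963, 0.0796]
orientation: [-3.045, -0.731, -0.021]
force: [-0.8, 0.4, -1.0]
finger_gap: 0.596
```

```bash
python3 -c "
from st import *
go(.5200,-.2957,.021,-62.6)
"
```

```text
clk 9.87 tcp [ 0.5223 -0.2963  0.0796] F [-0.8  0.4 -1. ] gap 0.596 toolx 26.99 tooly -63.01 tz [ 0.011  0.013 -1.   ] j7 -0.76
need d cm [-0.26 -0.12  5.86] spin -0.4 (or 179.6)
```

>>> arm_command(
  rows=[
    {"dx": -0.3,"dy": -0.1,"dz": 2,"spin": -0.4,"hand": 0.2},
    {"dx": 0,"dy": 0,"dz": 2,"spin": 0,"hand": 0.2},
    {"dx": 0,"dy": 0,"dz": 1.2,"spin": 0,"hand": 0.2},
    {"dx": 0,"dy": 0,"dz": 0,"spin": 0,"hand": 0.2},
  ],
)

```text
clock: 10.2
tcp_pos: [0.5218, -0.2956, 0.029]
orientation: [-3.045, -0.736, -0.024]
force: [-0.3, 0.0, 0.1]
finger_gap: 0.597
```

```bash
python3 -c "
from st import *
go(.5200,-.2957,.021,-62.6)
"
```

```text
clk 10.2 tcp [ 0.5218 -0.2956  0.029 ] F [-0.3  0.   0.1] gap 0.597 toolx 27.19 tooly -62.81 tz [ 0.013  0.012 -1.   ] j7 -0.79
need d cm [-0.17 -0.07  0.8 ] spin -0.2 (or 179.8)
```

>>> arm_command(
  rows=[
    {"dx": -0.2,"dy": 0,"dz": 0.7,"spin": 0,"hand": 0.2},
    {"dx": 0,"dy": 0,"dz": 0,"spin": 0,"hand": 0.2},
    {"dx": 0,"dy": 0,"dz": 0,"spin": 0,"hand": -1},
    {"dx": 0,"dy": 0,"dz": 0,"spin": 0,"hand": -1},
    {"dx": 0,"dy": 0,"dz": 0,"spin": 0,"hand": -1},
  ],
)

```text
clock: 10.62
tcp_pos: [0.5229, -0.2972, 0.0266]
orientation: [-3.049, -0.736, -0.03]
force: [-0.1, -0.4, -3.8]
finger_gap: 0.256
```

>>> arm_command(
  rows=[
    {"dx": 0,"dy": 0,"dz": 0,"spin": 0,"hand": -1},
    {"dx": 0,"dy": 0,"dz": 0,"spin": 0,"hand": -1},
  ],
)

```text
clock: 10.78
tcp_pos: [0.5225, -0.2972, 0.0266]
orientation: [-3.049, -0.736, -0.029]
force: [-0.4, 0.1, -4.4]
finger_gap: 0.253
```

```bash
python3 -c "
from st import *
go(.5200,-.2957,.10,-62.6)
"
```

```text
clk 10.78 tcp [ 0.5225 -0.2972  0.0266] F [-0.4  0.1 -4.4] gap 0.253 toolx 27.14 tooly -62.86 tz [ 0.017  0.009 -1.   ] j7 -0.79
need d cm [-0.01 -0.25 -7.34] spin -0.3 (or 179.7)
```

>>> arm_command(
  rows=[
    {"dx": 0,"dy": 0,"dz": 0,"spin": 0,"hand": 0.1},
    {"dx": 0,"dy": 0,"dz": 0,"spin": 0,"hand": 0.1},
    {"dx": 0,"dy": 0,"dz": 0,"spin": 0,"hand": 0.1},
  ],
)

```text
clock: 11.03
tcp_pos: [0.5232, -0.2978, 0.0275]
orientation: [-3.051, -0.736, -0.031]
force: [1.1, -0.2, 1.3]
finger_gap: 0.551
```

```bash
python3 -c "
from st import *
go(.5200,-.2957,.021,-62.6)
im=manip.grab_frame('scene'); cv2.imwrite('pics/scene5.png',im[:,:,::-1])
crop(im,190,180,80,70,9,'pics/s5.png')
"
```

```text
clk 11.03 tcp [ 0.5232 -0.2978  0.0275] F [ 1.1 -0.2  1.3] gap 0.551 toolx 27.12 tooly -62.88 tz [ 0.019  0.008 -1.   ] j7 -0.79
need d cm [-0.2  -0.34  0.64] spin -0.3 (or 179.7)
```

View pics/s5.png

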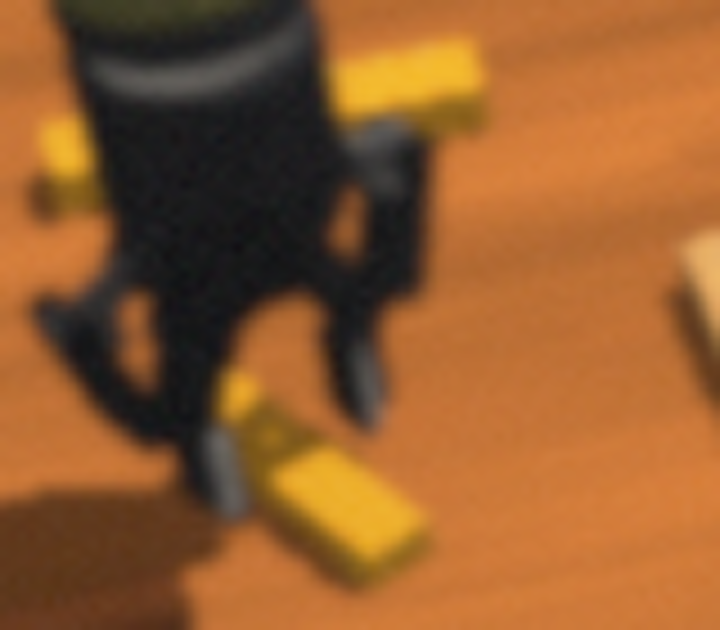

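>>> arm_command(
  rows=[
    {"dx": -0.2,"dy": -0.2,"dz": 0.6,"spin": 0,"hand": 0.1},
    {"dx": 0,"dy": 0,"dz": 0.3,"spin": 0,"hand": 0.1},
    {"dx": 0,"dy": 0,"dz": 0,"spin": 0,"hand": 0.1},
  ],
)

```text
clock: 11.33
tcp_pos: [0.5215, -0.2974, 0.0187]
orientation: [-3.053, -0.736, -0.034]
force: [0.5, -0.3, -0.4]
finger_gap: 0.548
```

```bash
python3 -c "
from st import *
go(.5200,-.2957,.021,-62.6)
"
```

```text
clk 11.33 tcp [ 0.5215 -0.2974  0.0187] F [ 0.5 -0.3 -0.4] gap 0.548 toolx 27.12 tooly -62.88 tz [ 0.021  0.006 -1.   ] j7 -0.79
need d cm [-0.05 -0.21 -0.23] spin -0.3 (or 179.7)
```

>>> arm_command(
  rows=[
    {"dx": 0,"dy": -0.1,"dz": -0.1,"spin": 0,"hand": -1},
    {"dx": 0,"dy": 0,"dz": 0,"spin": 0,"hand": -1},
    {"dx": 0,"dy": 0,"dz": 0,"spin": 0,"hand": -1},
    {"dx": 0,"dy": 0,"dz": 0,"spin": 0,"hand": -1},
    {"dx": 0,"dy": 0,"dz": 0,"spin": 0,"hand": -1},
  ],
)

```text
clock: 11.75
tcp_pos: [0.5211, -0.2969, 0.0198]
orientation: [-3.054, -0.736, -0.035]
force: [-0.3, 0.4, 0.6]
finger_gap: 0.264
```

```bash
python3 -c "
from st import *
go(.5200,-.2957,.10,-62.6)
"
```

```text
clk 11.75 tcp [ 0.5211 -0.2969  0.0198] F [-0.3  0.4  0.6] gap 0.264 toolx 27.12 tooly -62.89 tz [ 0.022  0.006 -1.   ] j7 -0.79
need d cm [ 0.13 -0.12 -8.02] spin -0.3 (or 179.7)
```

>>> arm_command(
  rows=[
    {"dx": 0,"dy": 0,"dz": -2,"spin": 0,"hand": -1},
    {"dx": 0,"dy": 0,"dz": -4,"spin": 0,"hand": -1},
    {"dx": 0,"dy": 0,"dz": -3.5,"spin": 0,"hand": -1},
    {"dx": 2.3,"dy": -3.4,"dz": 0,"spin": 0,"hand": -1},
    {"dx": 2.3,"dy": -3.4,"dz": 0,"spin": 0,"hand": -1},
  ],
)

```text
clock: 12.17
tcp_pos: [0.5215, -0.224, 0.1121]
orientation: [-3.054, -0.709, -0.016]
force: [0.3, 2.4, -4.2]
finger_gap: 0.263
```

>>> arm_command(
  rows=[
    {"dx": 2.3,"dy": -3.4,"dz": 0,"spin": 0,"hand": -1},
    {"dx": 2.3,"dy": -3.4,"dz": 0,"spin": 0,"hand": -1},
    {"dx": 0,"dy": 0,"dz": 0,"spin": -7,"hand": -1},
    {"dx": 0,"dy": 0,"dz": 0,"spin": -7,"hand": -1},
    {"dx": 0,"dy": 0,"dz": 0,"spin": -7,"hand": -1},
  ],
)

```text
clock: 12.58
tcp_pos: [0.5313, -0.1253, 0.1111]
orientation: [-2.864, -1.265, -0.016]
force: [-0.3, 0.4, -4.9]
finger_gap: 0.258
```

>>> arm_command(
  rows=[
    {"dx": 0,"dy": 0,"dz": 0,"spin": -7,"hand": -1},
    {"dx": 0,"dy": 0,"dz": 0,"spin": -7,"hand": -1},
    {"dx": 0,"dy": 0,"dz": 0,"spin": -7,"hand": -1},
    {"dx": 0,"dy": 0,"dz": 0,"spin": -7,"hand": -1},
    {"dx": 0,"dy": 0,"dz": 0,"spin": -7,"hand": -1},
  ],
)

```text
clock: 13.0
tcp_pos: [0.5262, -0.1216, 0.1058]
orientation: [-2.336, -2.077, -0.012]
force: [0.5, 0.5, -4.7]
finger_gap: 0.265
```

```bash
python3 -c "
from st import *
go(.5497,-.0450,.06,1.87)
"
```

```text
clk 13.0 tcp [ 0.5262 -0.1216  0.1058] F [ 0.5  0.5 -4.7] gap 0.265 toolx 83.27 tooly -6.72 tz [-0.005  0.017 -1.   ] j7 -0.09
need d cm [7.8  1.47 4.7 ] spin -8.6 (or 171.4)
```

>>> arm_command(
  rows=[
    {"dx": 2.5,"dy": 0.5,"dz": 0.5,"spin": -4,"hand": -1},
    {"dx": 2.5,"dy": 0.5,"dz": 0.5,"spin": -4,"hand": -1},
    {"dx": 2,"dy": 0.5,"dz": 0.5,"spin": 0,"hand": -1},
    {"dx": 0,"dy": 0,"dz": 0,"spin": 0,"hand": -1},
  ],
)

```text
clock: 13.33
tcp_pos: [0.5408, -0.0524, 0.0872]
orientation: [-2.174, -2.238, -0.007]
force: [0.2, 2.2, -4.1]
finger_gap: 0.259
```

```bash
python3 -c "
from st import *
go(.5497,-.0450,.06,1.87)
"
```

```text
clk 13.33 tcp [ 0.5408 -0.0524  0.0872] F [ 0.2  2.2 -4.1] gap 0.259 toolx 91.65 tooly 1.66 tz [-0.013  0.018 -1.   ] j7 -0.12
need d cm [0.67 0.94 2.72] spin -0.2 (or 179.8)
```

>>> arm_command(
  rows=[
    {"dx": 0.3,"dy": 0.5,"dz": 1.5,"spin": -0.2,"hand": -1},
    {"dx": 0.2,"dy": 0.2,"dz": 1.2,"spin": 0,"hand": -1},
    {"dx": 0,"dy": 0,"dz": 0.8,"spin": 0,"hand": -1},
    {"dx": 0,"dy": 0,"dz": 0,"spin": 0,"hand": -1},
  ],
)

```text
clock: 13.67
tcp_pos: [0.5443, -0.0452, 0.0477]
orientation: [-2.163, -2.242, -0.001]
force: [-0.4, -0.7, -4.7]
finger_gap: 0.266
```

```bash
python3 -c "
from st import *
go(.546,-.0450,.038,1.87)
im=manip.grab_frame('scene'); cv2.imwrite('pics/scene6.png',im[:,:,::-1])
crop(im,255,160,110,85,7,'pics/s6.png')
"
```

```text
clk 13.67 tcp [ 0.5443 -0.0452  0.0477] F [-0.4 -0.7 -4.7] gap 0.266 toolx 92.02 tooly 2.04 tz [-0.019  0.019 -1.   ] j7 -0.16
need d cm [-0.01  0.18  0.97] spin 0.2 (or -179.8)
```

View pics/s6.png

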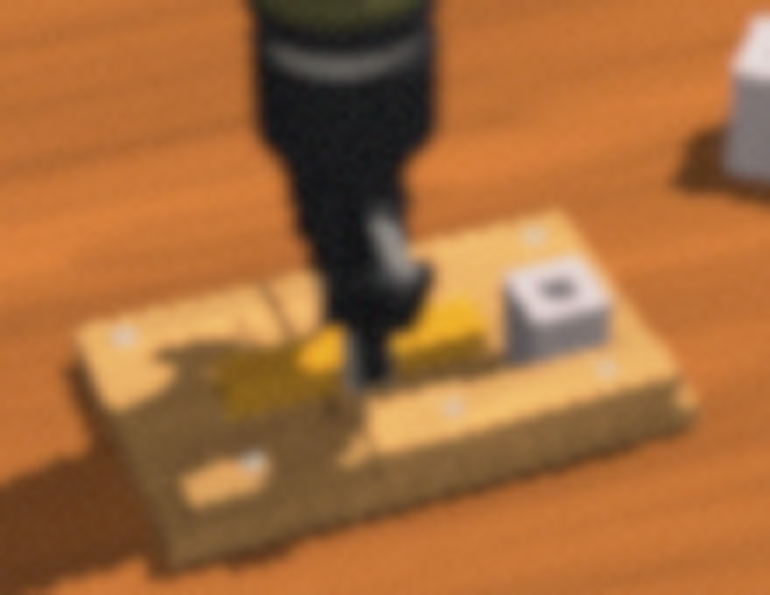

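>>> arm_command(
  rows=[
    {"dx": 0,"dy": 0.1,"dz": 0.5,"spin": 0,"hand": -1},
    {"dx": 0,"dy": 0,"dz": 0.4,"spin": 0,"hand": -1},
    {"dx": 0,"dy": 0,"dz": 0.2,"spin": 0,"hand": -1},
  ],
)

```text
clock: 13.97
tcp_pos: [0.546, -0.0468, 0.0378]
orientation: [-2.168, -2.24, -0.001]
force: [-6.8, 1.2, 18.8]
finger_gap: 0.264
```

```bash
python3 -c "
from st import *
go(.546,-.0380,.038,1.87)
"
```

```text
clk 13.97 tcp [ 0.546  -0.0468  0.0378] F [-6.8  1.2 18.8] gap 0.264 toolx 91.85 tooly 1.87 tz [-0.017  0.017 -1.   ] j7 -0.17
need d cm [ 0.88  0.03 -0.  ] spin -0.0 (or 180.0)
```

>>> arm_command(
  rows=[
    {"dx": 0.2,"dy": 0,"dz": -0.05,"spin": 0,"hand": -1},
    {"dx": 0.4,"dy": 0,"dz": 0,"spin": 0,"hand": -1},
    {"dx": 0.3,"dy": 0,"dz": 0,"spin": 0,"hand": -1},
  ],
)

```text
clock: 14.22
tcp_pos: [0.5464, -0.0391, 0.0392]
orientation: [-2.173, -2.238, -0.001]
force: [0.4, -0.2, -4.3]
finger_gap: 0.257
```

```bash
python3 -c "
from st import *
go(.546,-.0360,.038,1.87)
"
```

```text
clk 14.22 tcp [ 0.5464 -0.0391  0.0392] F [ 0.4 -0.2 -4.3] gap 0.257 toolx 91.69 tooly 1.7 tz [-0.015  0.016 -1.   ] j7 -0.19
need d cm [ 0.31 -0.03  0.12] spin -0.2 (or 179.8)
```

>>> arm_command(
  rows=[
    {"dx": 0.3,"dy": 0,"dz": 0.1,"spin": 0,"hand": -1},
    {"dx": 0.3,"dy": 0,"dz": 0,"spin": 0,"hand": -1},
  ],
)

```text
clock: 14.38
tcp_pos: [0.5463, -0.0331, 0.0384]
orientation: [-2.174, -2.239, -0.0]
force: [-1.1, -9.0, -4.6]
finger_gap: 0.263
```

```bash
python3 -c "
from st import *
go(.546,-.0360,.038,1.87)
"
```

```text
clk 14.38 tcp [ 0.5463 -0.0331  0.0384] F [-1.1 -9.  -4.6] gap 0.263 toolx 91.7 tooly 1.71 tz [-0.015  0.015 -1.   ] j7 -0.2
need d cm [-0.29 -0.04  0.04] spin -0.2 (or 179.8)
```

>>> arm_command(
  rows=[
    {"dx": 0,"dy": 0,"dz": 0.15,"spin": 0,"hand": -1},
    {"dx": 0,"dy": 0,"dz": 0,"spin": 0,"hand": -0.25},
    {"dx": 0,"dy": 0,"dz": 0,"spin": 0,"hand": -0.25},
    {"dx": 0,"dy": 0,"dz": -0.5,"spin": 0,"hand": -0.25},
    {"dx": 0,"dy": 0,"dz": -2,"spin": 0,"hand": -0.25},
  ],
)

```text
clock: 14.8
tcp_pos: [0.5465, -0.0321, 0.0625]
orientation: [-2.171, -2.24, 0.0]
force: [0.1, -1.1, -0.0]
finger_gap: 0.377
```

```bash
python3 -c "
from st import *
go(.546,-.0360,.038,1.87)
im=manip.grab_frame('scene'); cv2.imwrite('pics/scene7.png',im[:,:,::-1])
crop(im,255,160,110,85,7,'pics/s7.png')
"
```

```text
clk 14.8 tcp [ 0.5465 -0.0321  0.0625] F [ 0.1 -1.1 -0. ] gap 0.377 toolx 91.77 tooly 1.79 tz [-0.016  0.015 -1.   ] j7 -0.18
need d cm [-0.42 -0.02  2.45] spin -0.1 (or 179.9)
```

View pics/s7.png

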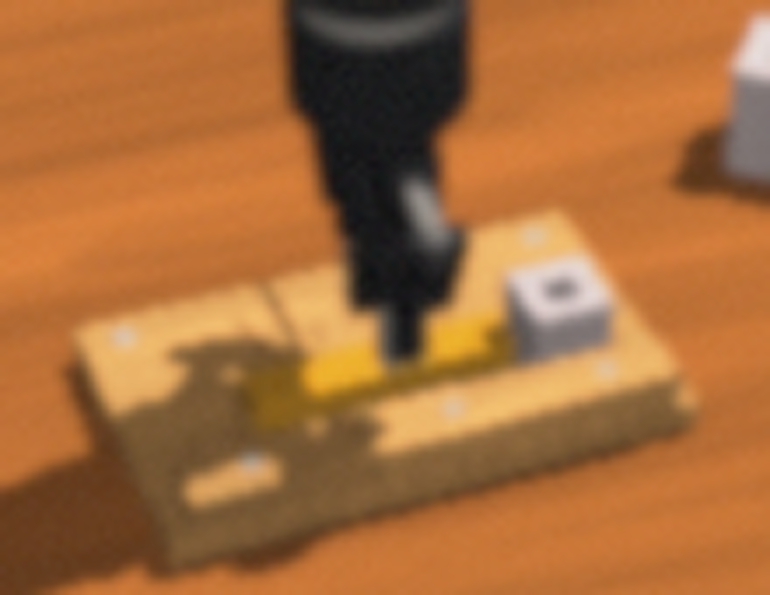

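>>> arm_command(
  rows=[
    {"dx": 0.1,"dy": -1.5,"dz": -0.5,"spin": 0,"hand": -1},
    {"dx": 0,"dy": -2.4,"dz": 0,"spin": 0,"hand": -1},
    {"dx": 0,"dy": 0,"dz": 0,"spin": 0,"hand": -1},
    {"dx": 0,"dy": 0,"dz": 0,"spin": 0,"hand": -1},
  ],
)

```text
clock: 15.18
tcp_pos: [0.5148, -0.0309, 0.0779]
orientation: [-2.18, -2.252, -0.019]
force: [0.2, -0.5, 0.9]
finger_gap: -0.003
```

```bash
python3 -c "
from st import *
go(.508,-.0300,.041,1.87)
"
```

```text
clk 15.18 tcp [ 0.5148 -0.0309  0.0779] F [ 0.2 -0.5  0.9] gap -0.003 toolx 91.87 tooly 1.86 tz [ 0.003  0.014 -1.   ] j7 -0.13
need d cm [ 0.06 -0.69  3.69] spin -0.0 (or 180.0)
```

>>> arm_command(
  rows=[
    {"dx": 0,"dy": -0.9,"dz": 0,"spin": 0,"hand": -1},
    {"dx": 0,"dy": 0,"dz": 1.5,"spin": 0,"hand": -1},
    {"dx": 0,"dy": 0,"dz": 1.5,"spin": 0,"hand": -1},
    {"dx": 0,"dy": 0,"dz": 0.5,"spin": 0,"hand": -1},
  ],
)

```text
clock: 15.52
tcp_pos: [0.5086, -0.0306, 0.045]
orientation: [-2.184, -2.257, -0.025]
force: [-0.6, -0.2, 0.6]
finger_gap: 0.003
```

```bash
python3 -c "
from st import *
go(.53,-.0300,.042,1.87)
im=manip.grab_frame('scene'); cv2.imwrite('pics/scene8.png',im[:,:,::-1])
crop(im,255,160,110,85,7,'pics/s8.png')
"
```

```text
clk 15.52 tcp [ 0.5086 -0.0306  0.045 ] F [-0.6 -0.2  0.6] gap 0.003 toolx 91.88 tooly 1.88 tz [ 0.01   0.013 -1.   ] j7 -0.16
need d cm [-0.01  2.14  0.32] spin 0.0 (or -180.0)
```

View pics/s8.png

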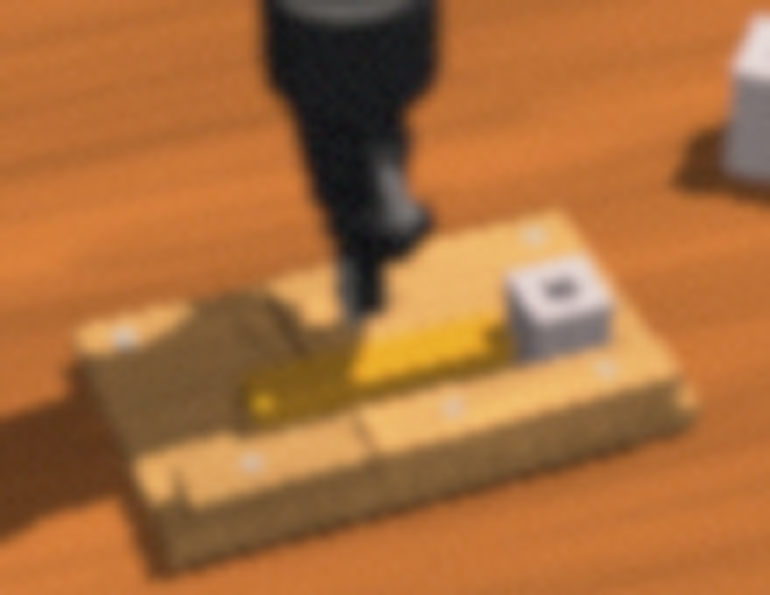

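>>> arm_command(
  rows=[
    {"dx": 0,"dy": 0.5,"dz": 0.3,"spin": 0,"hand": -1},
    {"dx": 0,"dy": 0.8,"dz": 0,"spin": 0,"hand": -1},
    {"dx": 0,"dy": 0.8,"dz": 0,"spin": 0,"hand": -1},
  ],
)

```text
clock: 15.82
tcp_pos: [0.5288, -0.0297, 0.0417]
orientation: [-2.181, -2.254, -0.02]
force: [-3.5, -0.1, 1.7]
finger_gap: 0.003
```

```bash
python3 -c "
from st import *
go(.543,-.0300,.042,1.87)
"
```

```text
clk 15.82 tcp [ 0.5288 -0.0297  0.0417] F [-3.5 -0.1  1.7] gap 0.003 toolx 91.89 tooly 1.88 tz [ 0.006  0.013 -1.   ] j7 -0.19
need d cm [-0.07  1.42 -0.02] spin 0.0 (or -180.0)
```

>>> arm_command(
  rows=[
    {"dx": 0,"dy": 0.6,"dz": 0,"spin": 0,"hand": -1},
    {"dx": 0,"dy": 0.5,"dz": 0,"spin": 0,"hand": -1},
  ],
)

```text
clock: 15.98
tcp_pos: [0.5406, -0.0293, 0.0419]
orientation: [-2.18, -2.252, -0.017]
force: [-3.4, -0.6, 0.1]
finger_gap: -0.004
```

>>> arm_command(
  rows=[
    {"dx": 0,"dy": 0.3,"dz": 0,"spin": 0,"hand": -1},
    {"dx": 0,"dy": 0.3,"dz": 0,"spin": 0,"hand": -1},
  ],
)

```text
clock: 16.15
tcp_pos: [0.5449, -0.0298, 0.0415]
orientation: [-2.177, -2.248, -0.007]
force: [-16.6, 0.0, 13.1]
finger_gap: -0.0
```

```bash
python3 -c "
from st import *
go(.543,-.0300,.042,1.87)
"
```

```text
clk 16.15 tcp [ 0.5449 -0.0298  0.0415] F [-16.6   0.   13.1] gap -0.0 toolx 91.84 tooly 1.84 tz [-0.005  0.011 -1.   ] j7 -0.21
need d cm [-0.02 -0.19 -0.05] spin -0.0 (or 180.0)
```

>>> arm_command(
  rows=[
    {"dx": 0.3,"dy": 0.4,"dz": 0,"spin": 0,"hand": -1},
    {"dx": 0.3,"dy": 0.4,"dz": 0,"spin": 0,"hand": -1},
    {"dx": 0.3,"dy": 0.4,"dz": 0,"spin": 0,"hand": -1},
  ],
)

```text
clock: 16.4
tcp_pos: [0.5452, -0.0294, 0.0418]
orientation: [-2.176, -2.234, 0.045]
force: [-14.5, -5.8, 14.2]
finger_gap: -0.003
```

```bash
python3 -c "
from st import *
go(.543,-.0300,.042,1.87)
"
```

```text
clk 16.4 tcp [ 0.5452 -0.0294  0.0418] F [-14.5  -5.8  14.2] gap -0.003 toolx 91.52 tooly 1.51 tz [-0.037 -0.005 -0.999] j7 -0.23
need d cm [-0.06 -0.22 -0.01] spin -0.4 (or 179.6)
```

>>> arm_command(
  rows=[
    {"dx": 0,"dy": -1.5,"dz": 0,"spin": 0.3,"hand": -1},
    {"dx": 0,"dy": -2,"dz": 0,"spin": 0,"hand": -1},
    {"dx": 1,"dy": -1.5,"dz": 0,"spin": 0,"hand": -1},
    {"dx": 1,"dy": 0,"dz": 0,"spin": 0,"hand": -1},
    {"dx": 0,"dy": 0,"dz": 0,"spin": 0,"hand": -1},
  ],
)

```text
clock: 16.82
tcp_pos: [0.5002, -0.0111, 0.0463]
orientation: [-2.191, -2.231, 0.033]
force: [0.3, -0.3, 1.0]
finger_gap: 0.002
```

```bash
python3 -c "
from st import *
go(.530,-.0100,.042,1.87)
for n in ('top','scene'):
    im=manip.grab_frame(n); cv2.imwrite(f'pics/{n}9.png',im[:,:,::-1])
crop(cv2.imread('pics/scene9.png')[:,:,::-1],255,170,110,80,7,'pics/s9.png')
crop(cv2.imread('pics/top9.png')[:,:,::-1],250,140,110,80,7,'pics/t9.png')
"
```

```text
clk 16.82 tcp [ 0.5002 -0.0111  0.0463] F [ 0.3 -0.3  1. ] gap 0.002 toolx 91.05 tooly 1.04 tz [-0.025 -0.005 -1.   ] j7 -0.24
need d cm [0.06 2.99 0.36] spin -0.8 (or 179.2)
```

View pics/s9.png

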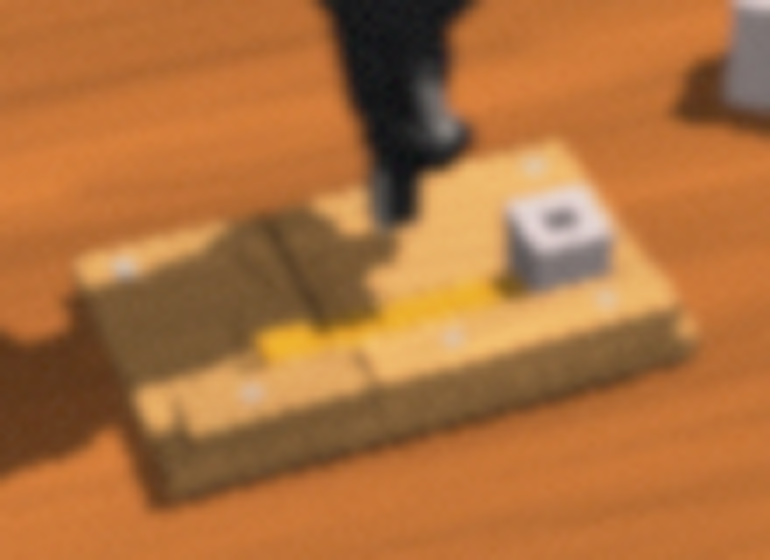

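View pics/t9.png

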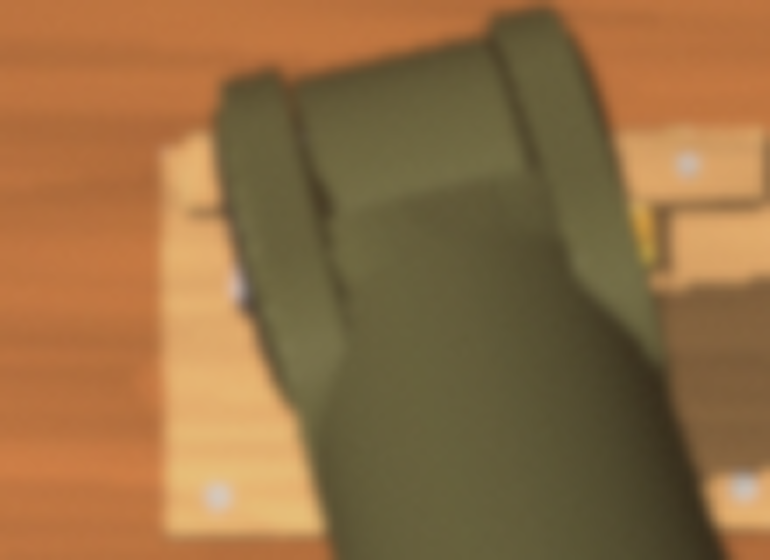

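>>> arm_command(
  rows=[
    {"dx": 0,"dy": 1.5,"dz": 0.5,"spin": -0.8,"hand": -1},
    {"dx": 0,"dy": 1.5,"dz": 0,"spin": 0,"hand": -1},
    {"dx": 0,"dy": 0.5,"dz": 0,"spin": 0,"hand": -1},
    {"dx": 0,"dy": 0,"dz": 0,"spin": 0,"hand": -1},
  ],
)

```text
clock: 17.25
tcp_pos: [0.5409, -0.0132, 0.0406]
orientation: [-2.179, -2.247, 0.03]
force: [0.1, -0.7, -0.6]
finger_gap: 0.005
```

```bash
python3 -c "
from st import *
go(.544,-.0100,.042,1.87)
"
```

```text
clk 17.25 tcp [ 0.5409 -0.0132  0.0406] F [ 0.1 -0.7 -0.6] gap 0.005 toolx 91.76 tooly 1.75 tz [-0.021 -0.006 -1.   ] j7 -0.26
need d cm [ 0.31  0.31 -0.15] spin -0.1 (or 179.9)
```

>>> arm_command(
  rows=[
    {"dx": 0.2,"dy": 0.4,"dz": 0,"spin": 0,"hand": -1},
    {"dx": 0.3,"dy": 0.9,"dz": 0.3,"spin": 0,"hand": -1},
  ],
)

```text
clock: 17.42
tcp_pos: [0.5436, -0.0113, 0.036]
orientation: [-2.173, -2.234, 0.066]
force: [-38.0, -5.7, 31.7]
finger_gap: -0.0
```

```bash
python3 -c "
from st import *
go(.544,-.0100,.042,1.87)
for i in range(6):
    im=manip.grab_frame('scene')
    o=manip.get_obs(); print(o['clock'],o['force'].round(1),o['tcp_pos'].round(4))
cv2.imwrite('pics/scene10.png',im[:,:,::-1])
crop(im,255,160,110,85,7,'pics/s10.png')
go(.544,-.0100,.042,1.87)
"
```

```text
clk 17.42 tcp [ 0.5436 -0.0113  0.036 ] F [-38.   -5.7  31.7] gap -0.0 toolx 91.6 tooly 1.57 tz [-0.047 -0.013 -0.999] j7 -0.28
need d cm [ 0.12  0.02 -0.6 ] spin -0.3 (or 179.7)
17.4667 [-23.6  -4.7  22.2] [ 0.5432 -0.0108  0.0351]
17.5167 [-23.9  -3.3  17.7] [ 0.5431 -0.0109  0.0351]
17.5667 [-22.1  -3.4  17.1] [ 0.5431 -0.0109  0.0352]
17.6167 [-22.1  -3.   17.4] [ 0.5431 -0.0109  0.0351]
17.6667 [-22.7  -4.3  16.1] [ 0.5431 -0.0109  0.0352]
17.7167 [-21.6  -3.   15.9] [ 0.5431 -0.0109  0.0352]
clk 17.72 tcp [ 0.5431 -0.0109  0.0352] F [-21.6  -3.   15.9] gap -0.003 toolx 91.67 tooly 1.64 tz [-0.046 -0.013 -0.999] j7 -0.28
need d cm [ 0.08  0.06 -0.69] spin -0.2 (or 179.8)
```

View pics/s10.png

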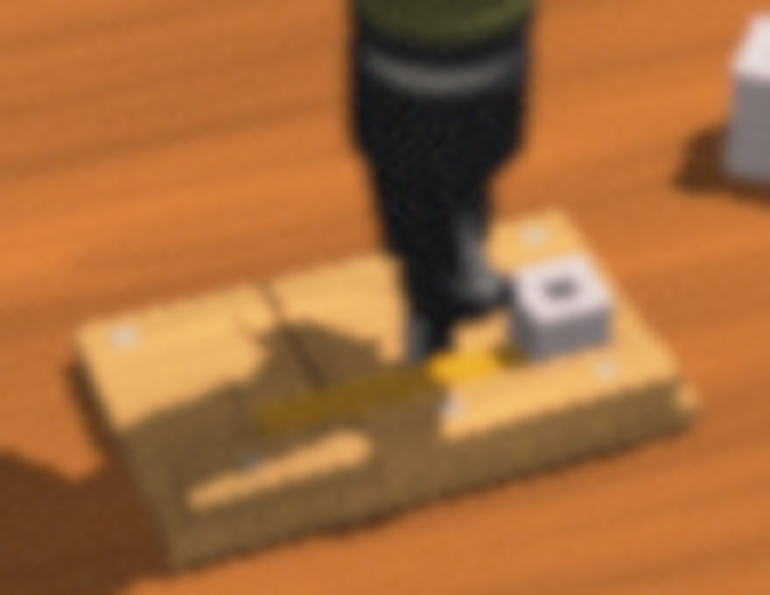

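>>> arm_command(
  rows=[
    {"dx": 0,"dy": -1,"dz": -0.3,"spin": -0.2,"hand": -1},
    {"dx": 0,"dy": 0,"dz": -0.9,"spin": 0,"hand": -1},
    {"dx": 0,"dy": 0,"dz": 0,"spin": 0,"hand": -1},
  ],
)

```text
clock: 17.97
tcp_pos: [0.5294, -0.0119, 0.0471]
orientation: [-2.165, -2.236, 0.074]
force: [1.1, -0.1, 0.4]
finger_gap: -0.002
```

```bash
python3 -c "
from st import *
go(.540,-.0100,.046,1.87)
"
```

```text
clk 17.97 tcp [ 0.5294 -0.0119  0.0471] F [ 1.1 -0.1  0.4] gap -0.002 toolx 91.86 tooly 1.82 tz [-0.054 -0.014 -0.998] j7 -0.26
need d cm [0.15 1.07 0.05] spin -0.1 (or 179.9)
```

>>> arm_command(
  rows=[
    {"dx": 0,"dy": -3,"dz": -0.5,"spin": 0,"hand": -1},
    {"dx": 0,"dy": -3,"dz": 0,"spin": 0,"hand": -1},
    {"dx": 0,"dy": 0,"dz": 0,"spin": 0,"hand": -1},
  ],
)

```text
clock: 18.22
tcp_pos: [0.4707, -0.0125, 0.0551]
orientation: [-2.164, -2.235, 0.067]
force: [-1.2, -0.1, -0.8]
finger_gap: 0.002
```

```bash
python3 -c "
from st import *
go(.540,-.0100,.046,1.87)
"
```

```text
clk 18.22 tcp [ 0.4707 -0.0125  0.0551] F [-1.2 -0.1 -0.8] gap 0.002 toolx 91.86 tooly 1.83 tz [-0.051 -0.011 -0.999] j7 -0.19
need d cm [0.04 6.98 0.55] spin -0.0 (or 180.0)
```

>>> arm_command(
  rows=[
    {"dx": 0,"dy": 3,"dz": 0,"spin": 0,"hand": -1},
    {"dx": 0,"dy": 2.8,"dz": 0.2,"spin": 0,"hand": -1},
    {"dx": 0,"dy": 0.8,"dz": 0.2,"spin": 0,"hand": -1},
    {"dx": 0,"dy": 0,"dz": 0,"spin": 0,"hand": -1},
  ],
)

```text
clock: 18.55
tcp_pos: [0.5399, -0.0121, 0.0489]
orientation: [-2.172, -2.238, 0.066]
force: [0.7, -1.1, -0.2]
finger_gap: -0.005
```

```bash
python3 -c "
from st import *
go(.540,-.0100,.046,1.87)
"
```

```text
clk 18.55 tcp [ 0.5399 -0.0121  0.0489] F [ 0.7 -1.1 -0.2] gap -0.005 toolx 91.73 tooly 1.69 tz [-0.045 -0.015 -0.999] j7 -0.27
need d cm [0.21 0.03 0.29] spin -0.2 (or 179.8)
```

>>> arm_command(
  rows=[
    {"dx": 0.2,"dy": 0,"dz": 0.4,"spin": -0.2,"hand": -1},
    {"dx": 0,"dy": 0,"dz": 0.1,"spin": 0,"hand": -1},
  ],
)

```text
clock: 18.72
tcp_pos: [0.5399, -0.0094, 0.0436]
orientation: [-2.167, -2.242, 0.064]
force: [-0.5, 0.8, -0.6]
finger_gap: 0.0
```

```bash
python3 -c "
from st import *
go(.540,-.0100,.046,1.87)
"
```

```text
clk 18.72 tcp [ 0.5399 -0.0094  0.0436] F [-0.5  0.8 -0.6] gap 0.0 toolx 91.96 tooly 1.93 tz [-0.045 -0.014 -0.999] j7 -0.27
need d cm [-0.06 -0.01 -0.24] spin 0.1 (or -179.9)
```

>>> arm_command(
  rows=[
    {"dx": 0.1,"dy": 0.4,"dz": 0,"spin": 0,"hand": -1},
    {"dx": 0.2,"dy": 1.0,"dz": 0,"spin": 0,"hand": -1},
  ],
)

```text
clock: 18.88
tcp_pos: [0.5454, -0.0078, 0.042]
orientation: [-2.161, -2.234, 0.09]
force: [-34.3, -5.3, 37.7]
finger_gap: -0.003
```

```bash
python3 -c "
from st import *
go(.544,-.0100,.042,1.87)
for i in range(6):
    im=manip.grab_frame('scene')
    o=manip.get_obs(); print(o['clock'],o['force'].round(1),o['tcp_pos'].round(4),o['torque'].round(2))
go(.544,-.0100,.042,1.87)
"
```

```text
clk 18.88 tcp [ 0.5454 -0.0078  0.042 ] F [-34.3  -5.3  37.7] gap -0.003 toolx 91.94 tooly 1.88 tz [-0.063 -0.019 -0.998] j7 -0.29
need d cm [-0.22 -0.14  0.01] spin 0.0 (or -180.0)
18.9333 [-22.   -3.8  21.1] [ 0.5451 -0.0078  0.0422] [-0.99  4.57 -0.07]
18.9833 [-21.   -4.1  21. ] [ 0.545  -0.0078  0.0422] [-1.01  4.48 -0.08]
19.0333 [-19.4  -4.4  19.8] [ 0.545  -0.0078  0.0423] [-0.89  4.4  -0.05]
19.0833 [-19.8  -3.5  20.1] [ 0.545  -0.0078  0.0422] [-0.81  4.34 -0.08]
19.1333 [-20.6  -3.8  19.5] [ 0.545  -0.0078  0.0423] [-0.83  4.33 -0.05]
19.1833 [-19.2  -3.5  18.9] [ 0.545  -0.0078  0.0423] [-0.82  4.28 -0.11]
clk 19.18 tcp [ 0.545  -0.0078  0.0423] F [-19.2  -3.5  18.9] gap 0.001 toolx 91.95 tooly 1.88 tz [-0.064 -0.02  -0.998] j7 -0.29
need d cm [-0.22 -0.1   0.04] spin 0.0 (or -180.0)
```

>>> arm_command(
  rows=[
    {"dx": 0.2,"dy": 1.4,"dz": -0.2,"spin": 0,"hand": -1},
  ],
)

```text
clock: 19.27
tcp_pos: [0.5459, -0.0077, 0.0424]
orientation: [-2.151, -2.221, 0.13]
force: [-40.5, -4.8, 28.3]
finger_gap: -0.001
```

```bash
python3 -c "
from st import *
go(.544,-.0100,.042,1.87)
for i in range(5):
    im=manip.grab_frame('scene')
    o=manip.get_obs(); print(o['clock'],o['force'].round(1),o['tcp_pos'].round(4),o['torque'].round(2))
cv2.imwrite('pics/scene11.png',im[:,:,::-1])
crop(im,255,160,110,85,7,'pics/s11.png')
t=manip.grab_frame('top');cv2.imwrite('pics/top11.png',t[:,:,::-1])
go(.544,-.0100,.042,1.87)
"
```

```text
clk 19.27 tcp [ 0.5459 -0.0077  0.0424] F [-40.5  -4.8  28.3] gap -0.001 toolx 91.91 tooly 1.77 tz [-0.093 -0.027 -0.995] j7 -0.29
need d cm [-0.22 -0.19  0.07] spin -0.1 (or 179.9)
19.3167 [-34.8  -5.3  29.9] [ 0.5458 -0.0077  0.0424] [-1.18  7.41 -0.16]
19.3667 [-34.1  -6.1  29.7] [ 0.5457 -0.0077  0.0424] [-1.25  7.4  -0.14]
19.4167 [-33.   -4.4  28.1] [ 0.5457 -0.0077  0.0424] [-1.24  7.27 -0.17]
19.4667 [-32.6  -5.8  27.2] [ 0.5457 -0.0077  0.0424] [-1.2   7.27 -0.16]
19.5167 [-33.1  -4.4  27.2] [ 0.5457 -0.0077  0.0424] [-1.12  7.22 -0.15]
clk 19.57 tcp [ 0.5456 -0.0077  0.0424] F [-33.5  -4.6  26.9] gap -0.002 toolx 91.93 tooly 1.8 tz [-0.094 -0.028 -0.995] j7 -0.29
need d cm [-0.22 -0.17  0.06] spin -0.1 (or 179.9)
```

View pics/s11.png

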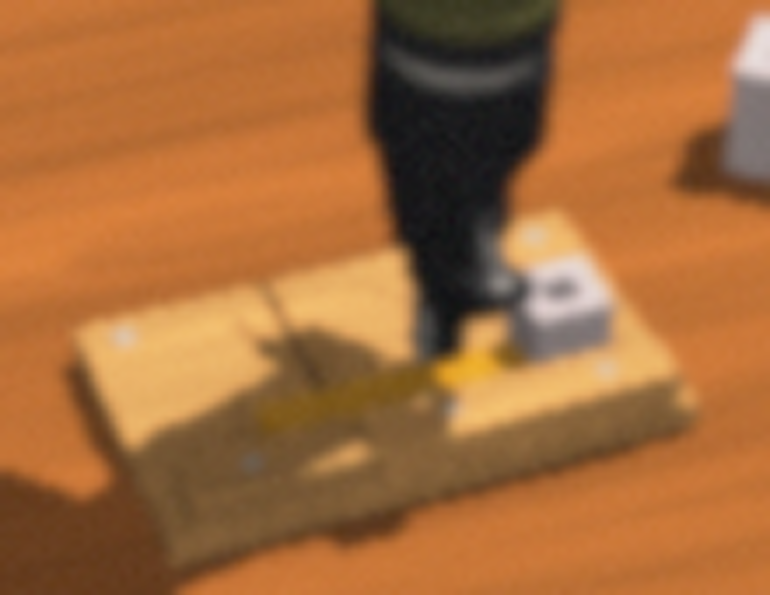

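View pics/top11.png

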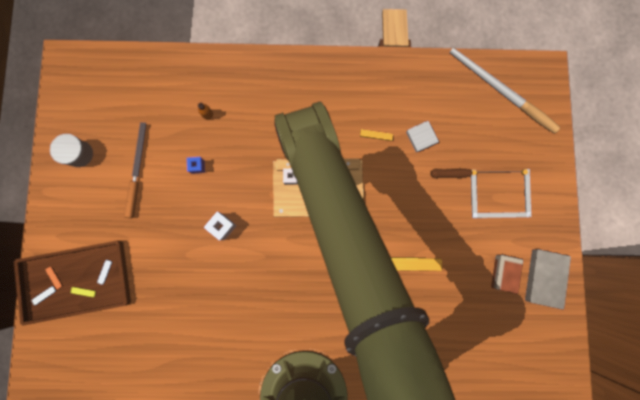

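```bash
python3 -c "
from st import *
print(manip.sign_off()); o=manip.get_obs(); print(o['clock'],o['force'].round(1),o['tcp_pos'].round(4))
"
```

```text
the job is handed in; nothing more can be done
None
the job is handed in; nothing more can be done
```

The job is handed in at about 19.6 s of the 61 s allowed. The end stop is home on the stud and released. The bar lies in the corner, and the arm is holding it there.

- **Stop:** It met the stud's taper about 2 mm off in x, so I backed off and re-aligned. It then slid down freely and seated with 28 N at the expected height. Both camera views show it standing square.
- **Bar:** I re-gripped it once because the first grasp was too shallow. I butted it against the stop (9 N of contact), released it, and slid it back flush along the fence with its far end past the saw slot.
- **Final hold:** The closed fingers press on the bar's near side, between the stop and the slot. The steady readings are about 33 N towards the fence, 27 N down and 5 N towards the stop. The fingertips are about 7 mm above the board, so the downward force goes into the bar.

**Checks that failed or fell short:**
- On my first press the fingers slipped down onto the board, so I repeated it higher up.
- The tool ended up leaning about 5–6° from vertical.
- The downward push comes through finger friction rather than from on top of the bar. Friction on the bed may take up part of the push, so the force actually reaching the fence could be below 33 N.
- The arm hid the bar from the top camera, so the final flush check is from the scene camera alone.
- The other things on the bench look unmoved.

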